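# Close a flash power pack's battery bay with its quarter-turn stud

### The arm

A 7-joint arm with a two-finger parallel gripper is mounted at the origin on the work surface. World frame = base frame: x ahead of the robot, y to its left, z up, the work surface at z = 0. Lengths are in m, angles in rad, forces in N, time in s.
With the tool pointing down it reaches from about 0.35 to 0.9 m from the base axis. Payload 19.9 kg.
Tool frame: the origin (TCP) lies at the very end of the fingers, on their centre line; the grasp point (between the pads) lies 19 mm behind it (bot.pinch_z is the distance from the TCP to the grasp point, in m); z points along the fingers, y is the direction in which the jaws open and shut (so a half turn about z gives the same grasp; the last joint's range is limited). The gripper opens to 94 mm and grips with 3 to 60 N. Pads are 16 mm wide; open, the fingers measure 119 mm over their backs; the gripper's body (75 mm by 177 mm) begins 78 mm behind the grasp point.
Start: joints at [1.26, 0.417, -0.01, 1.614, 0.005, 1.111, -0.053], TCP at [0.167, -0.602, 0.205] pointing down, gripper open.
Joint ranges: [-2.81, 2.81], [-0.39, 2.02], [-1.27, 1.25], [0.06, 2.57], [-1.19, 4.33], [0.19, 2], [-2.82, 2.82]. Speed limits (rad/s): [1.89, 1.89, 2.39, 2.39, 3.01, 3.01, 3.01].

### API

Orientations are given as [roll, pitch, yaw] about the fixed x, y, z axes, in that order (R = Rz(yaw) Ry(pitch) Rx(roll)).
In Python, from rig import readout, viewer, job, bot gives the robot as it stands.
- The arm moves only by the shell command python3 -m creep 'ROWS'. ROWS is JSON, a list that holds one entry, the list of rows, each a list of 7 numbers: the turn, a rotation vector about the tool's x, y, z in degrees, then the shift along the tool's x, y, z in mm, then the closure in counts, from 0 (fully open) to 255 (shut). In form: [[[rx, ry, rz, tx, ty, tz, jaw], ...]]. A call has 1 to 20 rows; each row is the pose to reach, as a shift and turn from the pose commanded when the call began, along the tool's axes at that moment; what a row does not reach only later rows make up. A row lasts 1/8 s, in which the tool goes at most 62.5 mm and 10.7 degrees, less where a joint would pass 70% of its speed; a pose out of reach is approached as far as the arm can. A call with a gripper value outside its range is refused whole. The fingers move at their own pace and stop on an object; the grip force is fixed at half the most. Time passes only in rows, so rows that repeat a pose let the fingers close. It gives the time, the measured TCP pose, the force and the opening at its end, in the units of the state.
- readout.state(): the state, without advancing time (a new reading comes with each control period).
- viewer.get_image(name): name is "side" or "top"; returns (picture, depth): 480x640x3 uint8, red, green, blue; 480x640 float32, m along the optical axis (not along the pixel's ray), 0 where there is no reading.
- viewer.camera_info(name): a dict with "fx", "fy", "cx", "cy" (pixels), "T" (4x4, takes a point from camera to world coordinates). Camera axes: x right, y down, z forward; pixel columns grow to the right and rows downward; lengths in m; the calibration is good to about 2 mm. A picture is of the moment at which its call begins. camera_info takes no time and is no camera call.
- job.hand_in(): hands the job in, once; it reports no verdict.
The state is a dict: "time_s": time; "joint_pos": joint angles; "qvel": joint speeds; "effort": joint torques, N m; "position": TCP position; "eef_rot": TCP orientation; "ft_force": force on the tool from outside, world axes, zero at the start; "wrist_torque": the same for the moment, N m; "grip_width": finger opening in m.
Only numpy, scipy, OpenCV 4.12 (cv2) and the standard library are available. Lean on these libraries where they do the work, as an engineer would, in place of code of your own. Each camera call takes 0.05 s, during which the arm holds its last target.

### The job

Put the loose cover back on the open battery bay of the flash power pack: lay it flat on the deck, slide its tongue under the lip until the cover is fully home, and only then push the orange wing stud in and turn it a quarter turn clockwise so that it catches and stays down when let go. The slot under the cover is not in line with the stud: press lightly and turn clockwise until the stud drops in, and be gentle throughout, for the case and the stud's receptacle are moulded plastic and thin brass and must not be forced. Leave everything else on the bench and on the pack where it lies.

Things in the scene. Friction and masses are not known exactly. Their poses are not given: they have to be found in the camera images.
- pack: flash power pack, dark grey case 260 (x) x 170 (y) x 110 mm (z), fixed; origin at the centre of its underside, z up, x along its length towards the lip at its far end. Flat deck on top, with an open battery bay (x -33 to +93 mm, y +-38 mm) between two rubber gasket strips 1.5 mm proud of it, which give about 0.1 mm per N. A control strip with a 9 mm high dial covers the deck from x -125 to -73 mm
- bay_home (a point): the point 30 mm ahead (x) of the pack's centre and 110 mm above its underside, on the gasket's top, where the centre of the cover's underside comes when home; axes as the pack's. Two guide lugs with rounded tops, 8 mm high, stand at x -70 to -40 mm from here, y +-51 to 57 mm; the cover lies between them with 1 mm to spare each side
- lip (a point): middle of the lip's near edge at gasket height, 75 mm ahead (x) of bay_home; axes as the pack's. The lip is a bridge reaching 17 mm ahead of here, 10 to 14.5 mm above it, 100 mm wide. Under it, cheeks 10 mm high leave a pocket 62 mm wide for the tongue; the cheeks' near faces (x = 0 here) stop the cover's front edge
- receptacle_axis (a point): point at gasket height on the axis of the stud's brass receptacle in the bay, 45 mm behind (-x) bay_home; axes as the pack's, not the slot's. A plate 30 mm across, its top 1.3 mm below this point, with a slot 26 x 6.8 mm through it, cam ridges and end stops beneath
- cover: the loose light grey bay cover, about 0.2 kg, lying flat on the bench: plate 150 (x) x 100 (y) mm, 9 mm high over its hollow skirt. A tongue 60 mm wide with rounded corners, top 4 mm above the underside, reaches 14 mm out from its front (+x) edge. Origin at the centre of its underside, z up, x towards the tongue
- cover_base (a point): the centre of the cover's underside; axes as the cover's
- cover_rib (a point): centre of the black finger rib on the cover, a block 40 (x) x 12 (y) x 24 mm (z), 25 mm ahead (x) of the cover's centre and 21 mm above its underside; take it from above across its 12 mm (y). Its foot is on the plate, 9 mm above the underside
- stud_wing (a point): centre of the stud's orange wing, 30 (x) x 9 (y) x 20 mm (z), on the stud's axis 45 mm behind (-x) the cover's centre; 33.5 mm above the cover's underside while up, 14.5 mm free below it to the plate; comes down with the push. Its x lies along the wing and the cross pin beneath, z up; grip it across 9 mm. The rib's end is 50 mm away: open the fingers by 50 mm at most
- stud_push (a joint): how far the stud is pushed down, m: 0 = up, 0.0135 = solid stop; spring about 3 N at 0, 9 N at the stop. Cover home, its cross pin (22 x 3.5 x 3.5 mm) lands on the brass plate at 0.0025 if across the slot; in line with it, it goes on down. From 0.0115 on it is clear of the cam ridges and free to turn. Let go locked, it stays caught at about 0.008; not caught, it springs up
- stud_turn (a joint): turn of the stud, rad, growing clockwise from above; 0 = wing and pin along the cover's x; starts near 0, stays where it is left. The slot's angle is not measured: from 0.35 to 1.4 (to be seen in the bay before the cover is on); the pin drops in within 0.1 to 0.2 of it. The locked detent is 1.57 further clockwise than the slot, with a solid end stop about 0.2 beyond
- lens: a loose photographic lens standing upright, black, 74 mm wide, 88 mm tall; origin at the centre of its underside; not part of the job, leave it alone
- jar: a small clear screw jar with a blue cap, 52 mm wide, 70 mm tall; origin at the centre of its underside; not part of the job, leave it alone
- loupe: a black eye loupe, 48 mm wide, 36 mm tall; origin at the centre of its underside; not part of the job, leave it alone
- camera_body: a black camera body lying on its back, 60 x 126 x 46 mm; origin at the centre of its underside; not part of the job, leave it alone
- parts_tray: a white open parts tray, 110 x 80 x 28 mm; origin at the centre of its underside; not part of the job, leave it alone
- screwdriver: a screwdriver with a blue handle, 170 mm long, lying along its own x; not part of the job, leave it alone
- lens_cap: a black lens cap, 68 mm wide, 9 mm thick; origin at the centre of its underside; not part of the job, leave it alone
- battery: a black camera battery, 36 x 50 x 18 mm, lying on the power pack's control strip; origin at the centre of its underside; not part of the job, leave it alone
Not all that is in view belongs to the job. What is meant by the cover is not turquoise, and is the larger of those in its own colour.

How it is judged:
By the outcome, as a careful person would: the job done as asked, in the order asked, and still so for the second after the job is handed in, with the robot touching nothing.
It also fails if it takes over 72 s, if anything falls off the work surface, if the arm or the gripper's body presses on something with over 40 N, if the wrist force passes 120 N, or if a joint passes its speed limit or range.

## Working session

There is one attempt and no reset: what is moved stays moved. The work goes in short steps, Python scripts to look and compute and a shell command to move; the robot and the scene stay as the last step left them, time stands still between calls to the robot, and variables do not carry over. Pictures are saved under pics/ and viewed, and the job is handed in when it is done.

```bash
ls -la; mkdir -p pics
python3 - <<'E'
from rig import readout, viewer, job, bot
import cv2, numpy as np
print(readout.state()); print([a for a in dir(bot) if a[0]!='_'])
for n in("top","side"):
    im,d=viewer.get_image(n); cv2.imwrite(f"pics/{n}0.png",im[:,:,::-1]); np.savez(f"pics/{n}0.npz",im=im,d=d)
    print(n,viewer.camera_info(n))
E
```

```text
total 12
drwxr-xr-x  3 agent agent 4096 Dec  6 13:21 .
drwxr-xr-x 23 root  root  4096 Dec  6 13:21 ..
drwxr-xr-x  2 agent agent 4096 Dec  6 13:21 pics
{'time_s': 0.0, 'joint_pos': array([ 1.25948649,  0.41795417, -0.01027884,  1.61413687,  0.00473229,
        1.1107268 , -0.05301994]), 'qvel': array([ 0.00010244, -0.00152803, -0.00022511, -0.00053436, -0.00100468,
        0.00021091, -0.00075546]), 'effort': array([-9.69199682e-04, -8.51249027e+01,  6.38527013e-01, -4.25992298e+01,
       -4.87842655e-02,  1.85914611e-02,  5.73643865e-05]), 'position': array([ 0.16645941, -0.60204497,  0.20485346]), 'eef_rot': array([-3.14039656e+00,  1.29241907e-04,  2.69790338e-01]), 'ft_force': array([-0.14667308, -0.18256097,  1.3760989 ]), 'wrist_torque': array([0.03845283, 0.0167795 , 0.01620229]), 'grip_width': 0.09422836735319928}
['IKError', 'pinch_z']
top {'fx': 490.755364876909, 'fy': 490.755364876909, 'cx': 313.4862579942838, 'cy': 237.15284687839517, 'T': array([[-0.02178817, -0.98532909,  0.16926859,  0.29464768],
       [-0.99911345,  0.02756   ,  0.03182405, -0.01263766],
       [-0.0360222 , -0.16842513, -0.98505603,  1.18608966],
       [ 0.        ,  0.        ,  0.        ,  1.        ]])}
side {'fx': 458.1762128339888, 'fy': 458.1762128339888, 'cx': 323.482369177003, 'cy': 241.71557606262348, 'T': array([[-0.9599915 , -0.1808659 ,  0.21378457,  0.26985886],
       [-0.2790467 ,  0.55397299, -0.78437673,  0.78555088],
       [ 0.02343613, -0.81265088, -0.5822794 ,  0.67679354],
       [ 0.        ,  0.        ,  0.        ,  1.        ]])}
```

View pics/top0.png

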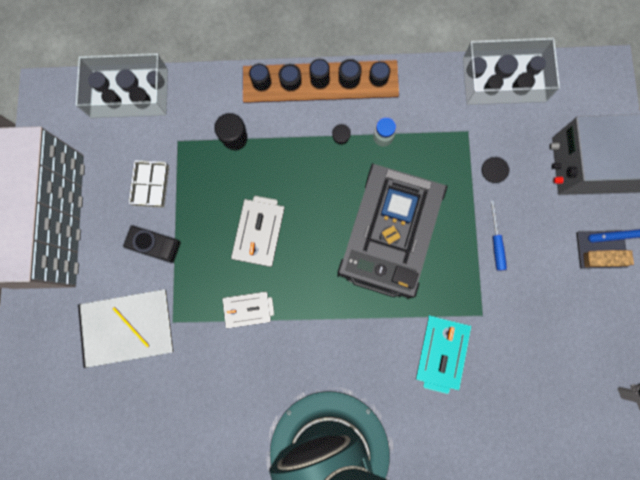

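View pics/side0.png

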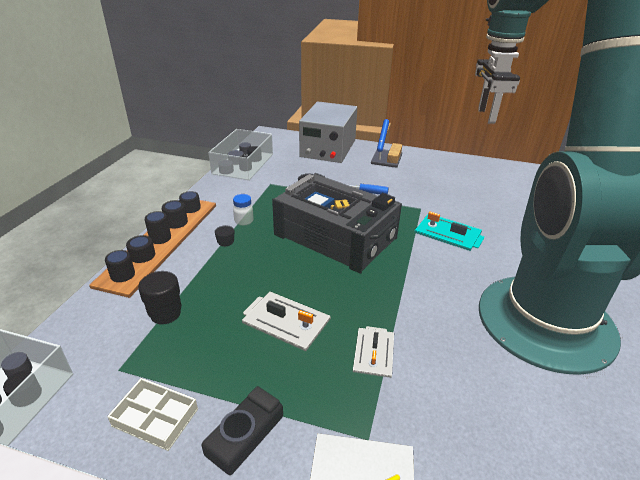

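Run:
```python
import cv2, numpy as np
t=np.load("pics/top0.npz")['im'][:,:,::-1]; s=np.load("pics/side0.npz")['im'][:,:,::-1]
cv2.imwrite("pics/c1.png",cv2.resize(t[155:305,330:455],None,fx=4.8,fy=4.8,interpolation=cv2.INTER_CUBIC))
a=cv2.resize(t[190:275,225:295],None,fx=7,fy=7,interpolation=cv2.INTER_CUBIC)
cv2.imwrite("pics/c2.png",a[:600])
cv2.imwrite("pics/c3.png",cv2.resize(s[165:275,265:410],None,fx=5.4,fy=5.4,interpolation=cv2.INTER_CUBIC))
cv2.imwrite("pics/c4.png",cv2.resize(s[285:350,238:335],None,fx=8,fy=8,interpolation=cv2.INTER_CUBIC))
```

```text
(no output)
```

View pics/c1.png

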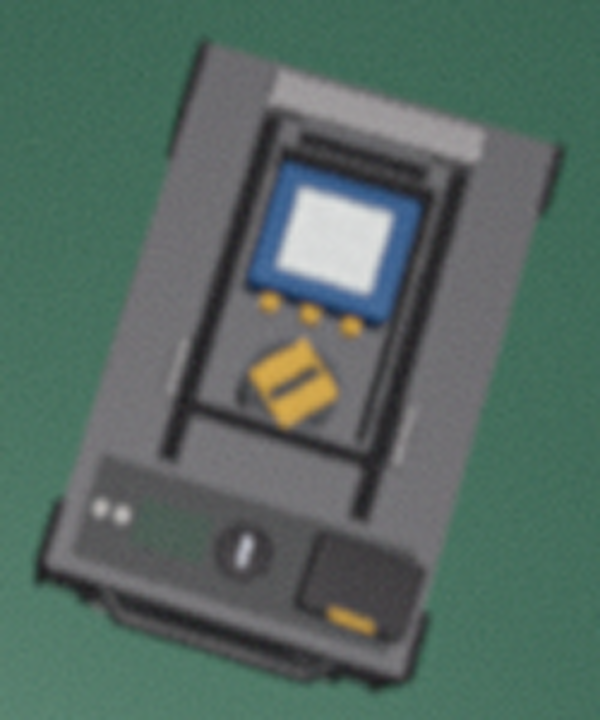

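View pics/c2.png

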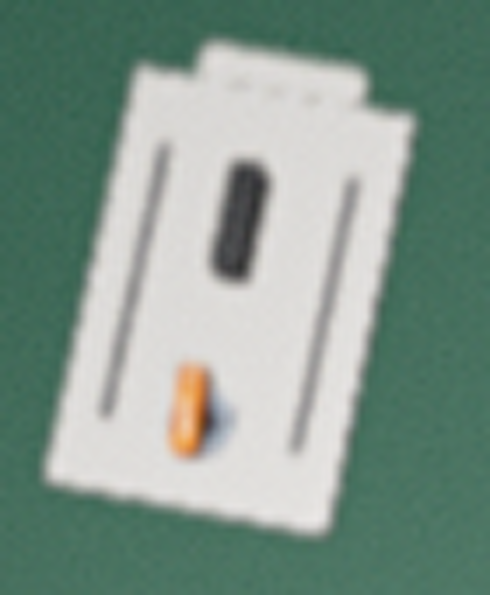

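View pics/c3.png

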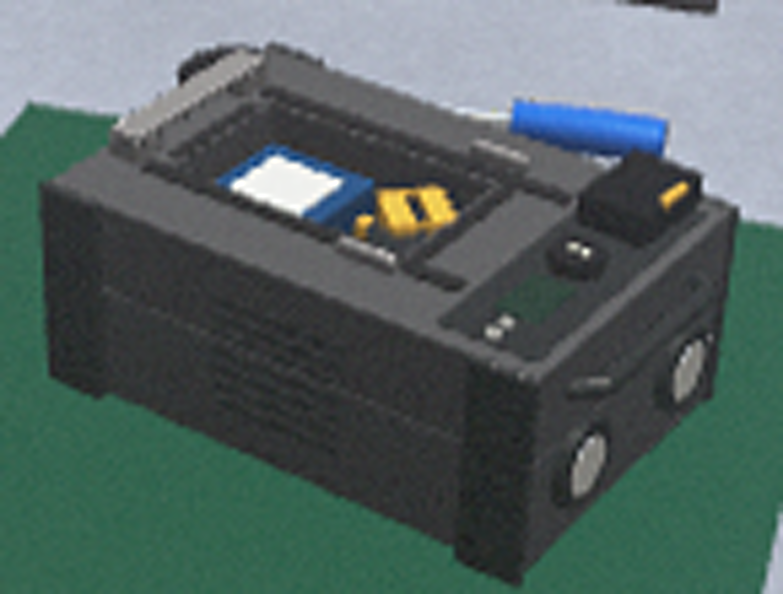

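View pics/c4.png

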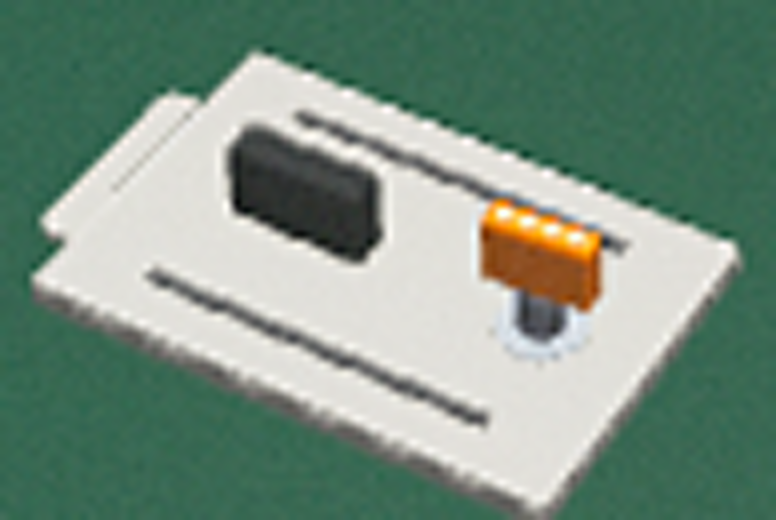

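```bash
cat > h.py <<'E'
import numpy as np, cv2
from scipy.optimize import least_squares
from rig import viewer, readout
def cam(n):
    c=viewer.camera_info(n); K=np.array([[c['fx'],0,c['cx']],[0,c['fy'],c['cy']],[0,0,1]]); return K,np.array(c['T'])
def proj(n,P):
    K,T=cam(n); P=np.atleast_2d(P); q=(P-T[:3,3])@T[:3,:3]; u=q@K.T; return u[:,:2]/u[:,2:]
def ray(n,uv,z):
    K,T=cam(n); uv=np.atleast_2d(uv); d=np.c_[uv,np.ones(len(uv))]@np.linalg.inv(K).T@T[:3,:3].T
    t=(z-T[2,3])/d[:,2]; return T[:3,3]+t[:,None]*d
def uncrop(p,x0,y0,s): return (np.array(p,float)+.5)/s-.5+[x0,y0]
def place(P,pose):
    P=np.atleast_2d(P); x,y,z,a=pose; c,s=np.cos(a),np.sin(a)
    return np.c_[x+c*P[:,0]-s*P[:,1],y+s*P[:,0]+c*P[:,1],z+P[:,2]]
def fitpts(W,M):  # 2d rigid: world=R M + t
    W=W[:,:2];M=np.array(M,float)[:,:2]; w=W-W.mean(0);m=M-M.mean(0)
    a=np.arctan2((m[:,0]*w[:,1]-m[:,1]*w[:,0]).sum(),(m*w).sum()); R=np.array([[np.cos(a),-np.sin(a)],[np.sin(a),np.cos(a)]])
    t=W.mean(0)-R@M.mean(0); return t,a,W-(M@R.T+t)
def rapid(n,gray,segs,pose,free=(0,1,3),rng=3.5,it=8,step=.25,off=(0,0)):
    """segs: list of (p,q) in object mm; edge search along normals; refine pose"""
    pose=np.array(pose,float); g=cv2.GaussianBlur(gray.astype(np.float32),(0,0),.7)
    S=[]
    for p,q in segs:
        p,q=np.array(p)/1e3,np.array(q)/1e3
        k=max(4,int(np.linalg.norm(q-p)/.004)); S.append(np.array([p+(q-p)*t for t in np.linspace(.08,.92,k)]))
    free=list(free)
    for i in range(it):
        obs=[]
        for s in S:
            u=proj(n,place(s,pose)); d=u[-1]-u[0]; nn=np.array([-d[1],d[0]])/np.hypot(*d)
            r=np.arange(-rng-.5,rng+.51,step); pts=u[:,None]+r[None,:,None]*nn
            v=cv2.remap(g,pts[...,0].astype(np.float32),pts[...,1].astype(np.float32),cv2.INTER_CUBIC)
            G=np.abs(np.gradient(v,step,axis=1)).mean(0)  # edge-profile averaged along segment
            k=np.argmax(G[1:-1])+1
            den=G[k-1]-2*G[k]+G[k+1]; o=r[k]+step*(.5*(G[k-1]-G[k+1])/den if den else 0)
            # per-sample
            Gs=np.abs(np.gradient(v,step,axis=1)); w=np.exp(-((r-o)/1.0)**2); os_=(Gs*w*r).sum(1)/(Gs*w).sum(1)
            obs.append((s,u,nn,os_,G[k]))
        def f(x):
            P=pose.copy(); P[free]=x; return np.concatenate([((proj(n,place(s,P))-u)@nn-o) for s,u,nn,o,_ in obs])
        R=least_squares(f,pose[free],loss='soft_l1',f_scale=.3,x_scale=.01); pose[free]=R.x
        rng=max(1.5,rng*.8)
    per=[(round(float(o.mean()),2),round(float(o.std()),2),round(float(gk),1)) for s,u,nn,o,gk in obs]
    return pose,per
def rect(x0,x1,y0,y1,z): 
    c=[(x0,y0,z),(x1,y0,z),(x1,y1,z),(x0,y1,z)]; return [(c[i],c[(i+1)%4]) for i in range(4)]
def draw(n,im,segs,pose,x0,y0,w,h,s,out):
    a=cv2.resize(im[y0:y0+h,x0:x0+w],None,fx=s,fy=s,interpolation=cv2.INTER_CUBIC)
    for p,q in segs:
        u=(proj(n,place(np.array([p,q])/1e3,pose))-[x0,y0]+.5)*s-.5
        cv2.line(a,*[tuple(int(round(k*16)) for k in r) for r in u],(0,0,255),1,cv2.LINE_AA,4)
    cv2.imwrite(out,a)
E
python3 - <<'E'
from h import *
c2=[(138,65),(414,118),(325,535),(45,483)]
W=ray("top",uncrop(c2,225,190,7),.009); print(W)
t,a,r=fitpts(W,[(.075,.05),(.075,-.05),(-.075,-.05),(-.075,.05)]); print("cover",t,a,r*1e3)
c4=[(255,52),(35,285),(545,510),(740,250)]  # side: which corners
W=ray("side",uncrop(c4,238,285,8),.009); print(W)
t,a,r=fitpts(W,[(.075,-.05),(.075,.05),(-.075,.05),(-.075,-.05)]); print("cover side",t,a,r*1e3)
c1=[(275,68),(487,130)]
l=ray("top",uncrop(c1,330,155,4.8),.1245); print(l)
b=[(296,382)]; print(ray("top",uncrop(b,330,155,4.8),.1087))
E
```

```text
[[0.59807771 0.1950097  0.009     ]
 [0.57584137 0.09717562 0.009     ]
 [0.42903363 0.1297049  0.009     ]
 [0.44969945 0.22718101 0.009     ]]
cover [0.51316304 0.16226781] -0.21591257225495522 [[ 0.94412929 -0.02925302]
 [ 0.1316768  -0.18520821]
 [-0.1588696   0.20824453]
 [-0.91693649  0.0062167 ]]
[[0.57521737 0.09866575 0.009     ]
 [0.59533262 0.1967179  0.009     ]
 [0.45057863 0.22809889 0.009     ]
 [0.42969857 0.13139743 0.009     ]]
cover side [0.5127068  0.16371999] -0.21432191986283025 [[-0.13925012 -0.24683423]
 [-1.29248379  0.09323625]
 [ 0.52165086 -0.42851593]
 [ 0.91008306  0.58211392]]
[[ 0.62763006 -0.14599114  0.1245    ]
 [ 0.59462509 -0.24208915  0.1245    ]]
[[ 0.48162669 -0.1505587   0.1087    ]]
```

```bash
cat > m.py <<'E'
from h import *
pack=[((105,-50,124.5),(105,50,124.5)),((122,-50,124.5),(122,50,124.5))]+rect(-40,-10,51,57,118)[:0]
pack+=[((-33,-38,108.5),(93,-38,108.5)),((-33,38,108.5),(93,38,108.5)),((-33,-38,108.5),(-33,38,108.5))]
pack+=[((-95,-85,108.5),(95,-85,108.5)),((-95,85,108.5),(95,85,108.5))]
cover=rect(-75,75,-50,50,9)
rib=rect(5,45,-6,6,33)
wing=rect(-60,-30,-4.5,4.5,43.5)
E
python3 - <<'E'
from m import *
ims={n:np.load(f"pics/{n}0.npz")['im'] for n in("top","side")}
for n in ims:
    g=cv2.cvtColor(ims[n],cv2.COLOR_RGB2GRAY)
    p,per=rapid(n,g,cover+[((5,-6,33),(45,-6,33)),((5,6,33),(45,6,33))][:0],[.513,.1625,0,-.215]); print(n,"cover",p.round(4),per)
    q,per=rapid(n,g,pack,[.4957,-.1543,0,-.331]); print(n,"pack",q.round(4),per)
    B=ims[n][:,:,::-1]
    if n=="top":
        draw(n,B,pack+[((-28,0,108.7),(-2,0,108.7))]+rect(-40,-10,51,57,118)+rect(-40,-10,-57,-51,118),q,330,155,125,125,4.8,"pics/d1.png"); draw(n,B,cover+rib+wing,p,225,190,70,85,7,"pics/d2.png")
    else:
        draw(n,B,pack+rect(-40,-10,51,57,118)+rect(-40,-10,-57,-51,118),q,265,165,145,110,5.4,"pics/d3.png"); draw(n,B,cover+rib+wing,p,238,285,97,65,8,"pics/d4.png")
E
```

```text
top cover [ 0.5136  0.1624  0.     -0.2174] [(0.2, 0.03, 50.7), (0.68, 0.16, 14.4), (0.11, 0.01, 49.4), (0.02, 0.02, 46.1)]
top pack [ 0.496  -0.1535  0.     -0.2926] [(0.12, 0.12, 21.0), (0.19, 0.12, 18.7), (-1.3, 0.12, 16.5), (-0.5, 0.15, 22.5), (-1.4, 0.08, 23.7), (0.68, 0.24, 4.6), (0.15, 0.24, 5.0)]
side cover [ 0.5131  0.1633  0.     -0.2166] [(0.05, 0.03, 77.1), (-0.01, 0.05, 28.8), (0.03, 0.05, 56.1), (-0.0, 0.03, 60.2)]Traceback (most recent call last):
  File "<stdin>", line 6, in <module>
  File "h.py", line 41, in rapid
    R=least_squares(f,pose[free],loss='soft_l1',f_scale=.3,x_scale=.01); pose[free]=R.x
    return func(*args, **kwargs)
    vector_fun = VectorFunction(
        fun_wrapped,
    ...<6 lines>...
        workers=workers
    )
    self.J, dct = approx_derivative(
                  ~~~~~~~~~~~~~~~~~^
        self.fun_wrapped, self.x, f0=self.f, **finite_diff_options
        ^^^^^^^^^^^^^^^^^^^^^^^^^^^^^^^^^^^^^^^^^^^^^^^^^^^^^^^^^^
    )
    ^
    J, _nfev = _dense_difference(fun_wrapped, x0, f0, h,
               ~~~~~~~~~~~~~~~~~^^^^^^^^^^^^^^^^^^^^^^^^
   
[... 400 characters left out ...]
_1d(self.fun(x))
                         ~~~~~~~~^^^
    return self.f(x, *self.args, **self.kwargs)
           ~~~~~~^^^^^^^^^^^^^^^^^^^^^^^^^^^^^^
  File "h.py", line 40, in f
    P=pose.copy(); P[free]=x; return np.concatenate([((proj(n,place(s,P))-u)@nn-o) for s,u,nn,o,_ in obs])
                                                       ~~~~^^^^^^^^^^^^^^
  File "h.py", line 7, in proj
    K,T=cam(n); P=np.atleast_2d(P); q=(P-T[:3,3])@T[:3,:3]; u=q@K.T; return u[:,:2]/u[:,2:]
        ~~~^^^
  File "h.py", line 5, in cam
    c=viewer.camera_info(n); K=np.array([[c['fx'],0,c['cx']],[0,c['fy'],c['cy']],[0,0,1]]); return K,np.array(c['T'])
ValueError: time passes only in moves, steps and waits
```

View pics/d1.png

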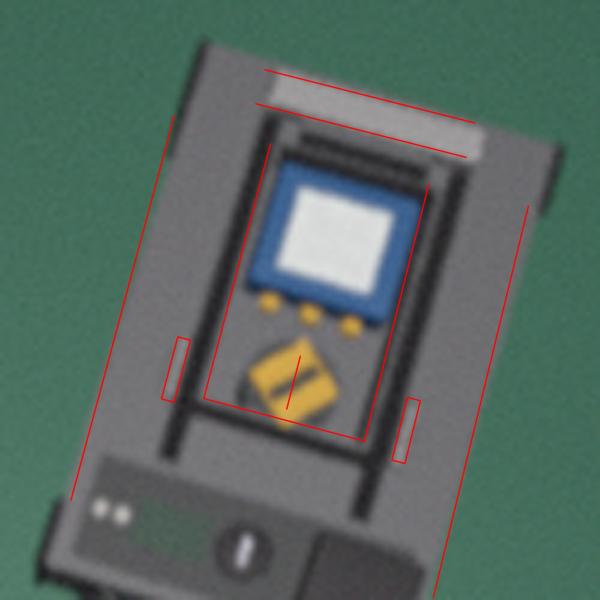

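View pics/d2.png

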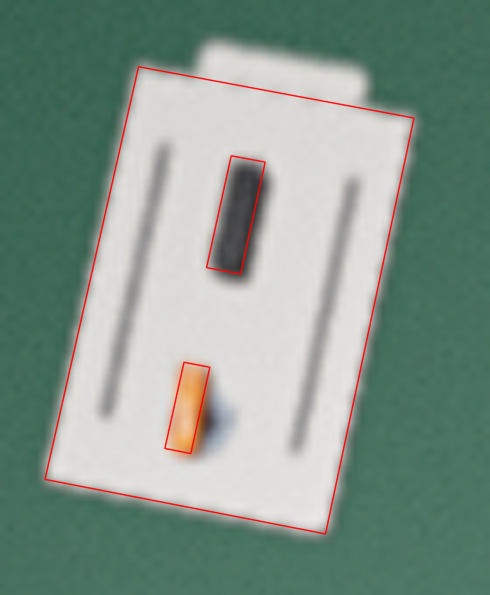

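```bash
python3 - <<'E'
from rig import viewer
import json
json.dump({n:{k:(v.tolist() if hasattr(v,'tolist') else v) for k,v in viewer.camera_info(n).items()} for n in("top","side")},open("cams.json","w"))
E
sed -i 's/^def cam(n):/import json\nCAMS=json.load(open("cams.json"))\ndef cam(n):/; s/c=viewer.camera_info(n); K/c=CAMS[n]; K/' h.py
cat > m.py <<'E'
from h import *
lip=rect(105,122,-50,50,124.5)
lugs=rect(-40,-10,51,57,118)+rect(-40,-10,-57,-51,118)
bay=rect(-33,93,-38,38,108.5)
deck=[((-95,-85,108.5),(95,-85,108.5)),((-95,85,108.5),(95,85,108.5))]
strip=[((-73,-70,108.5),(-73,70,108.5))]
pack=lip[:]
cover=rect(-75,75,-50,50,9)
rib=rect(5,45,-6,6,33)
wing=rect(-60,-30,-4.5,4.5,43.5)
E
python3 - <<'E'
from m import *
ims={n:np.load(f"pics/{n}0.npz")['im'] for n in("top","side")}
for n in ims:
    g=cv2.cvtColor(ims[n],cv2.COLOR_RGB2GRAY)
    p,per=rapid(n,g,cover,[.513,.1625,0,-.215]); print(n,"cover",p.round(4),per)
    q,per=rapid(n,g,lip+(deck+lip if n=="top" else deck[1:]),[.4957,-.1543,0,-.331],rng=2.5); print(n,"pack",q.round(4),per)
    B=ims[n][:,:,::-1]
    L=lip+lugs+bay+deck+strip+[((-28,0,108.7),(-2,0,108.7))]
    if n=="top":
        draw(n,B,L,q,330,155,125,125,4.8,"pics/d1.png"); draw(n,B,cover+rib+wing,p,225,190,70,85,7,"pics/d2.png")
    else:
        draw(n,B,L,q,265,165,145,110,5.4,"pics/d3.png"); draw(n,B,cover+rib+wing,p,238,285,97,65,8,"pics/d4.png")
E
```

```text
top cover [ 0.5136  0.1624  0.     -0.2174] [(0.2, 0.03, 50.7), (0.68, 0.16, 14.4), (0.11, 0.01, 49.4), (0.02, 0.02, 46.1)]
top pack [ 0.4956 -0.1549  0.     -0.3336] [(-0.17, 0.05, 16.0), (0.03, 0.02, 20.1), (-0.14, 0.06, 17.3), (0.1, 0.03, 22.6), (0.14, 0.05, 5.8), (-0.1, 0.08, 6.9), (-0.17, 0.05, 16.0), (0.03, 0.02, 20.1), (-0.14, 0.06, 17.3), (0.1, 0.03, 22.6)]
side cover [ 0.5131  0.1633  0.     -0.2166] [(0.05, 0.03, 77.1), (-0.01, 0.05, 28.8), (0.03, 0.05, 56.1), (-0.0, 0.03, 60.2)]
side pack [ 0.4952 -0.1537  0.     -0.3398] [(1.04, 0.13, 26.4), (0.02, 0.1, 30.5), (0.21, 0.07, 31.7), (-0.0, 0.04, 36.5), (-0.01, 0.05, 24.0)]
```

View pics/d1.png

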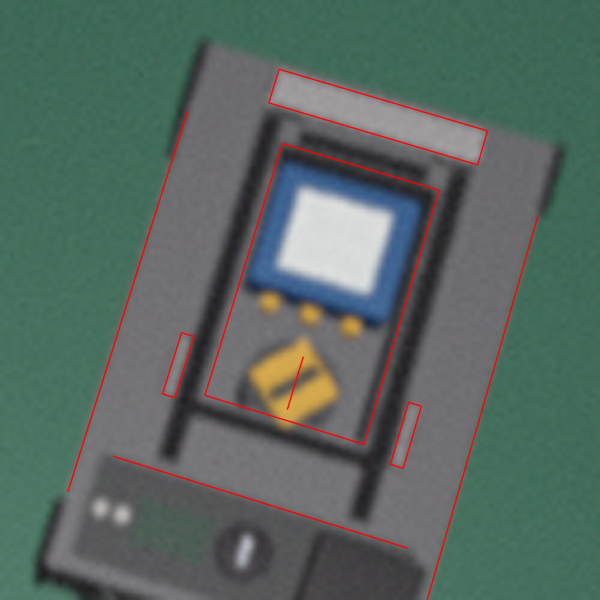

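View pics/d3.png

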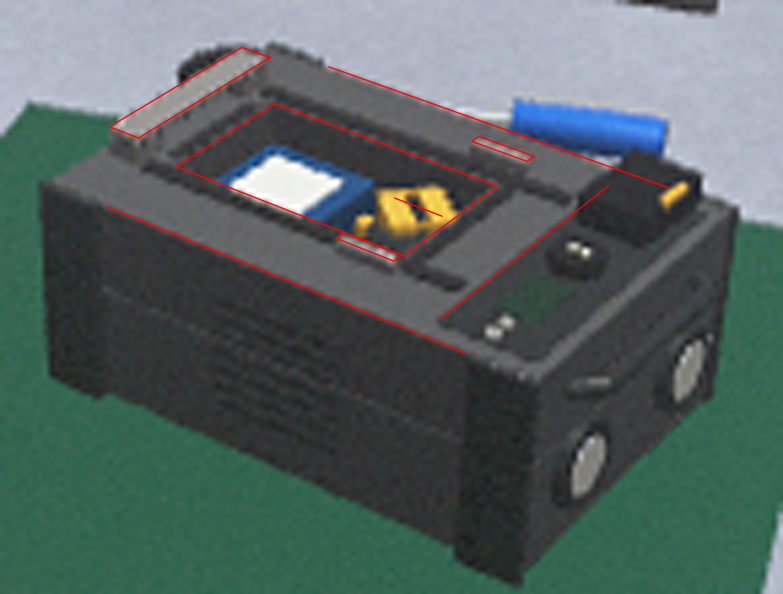

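View pics/d4.png

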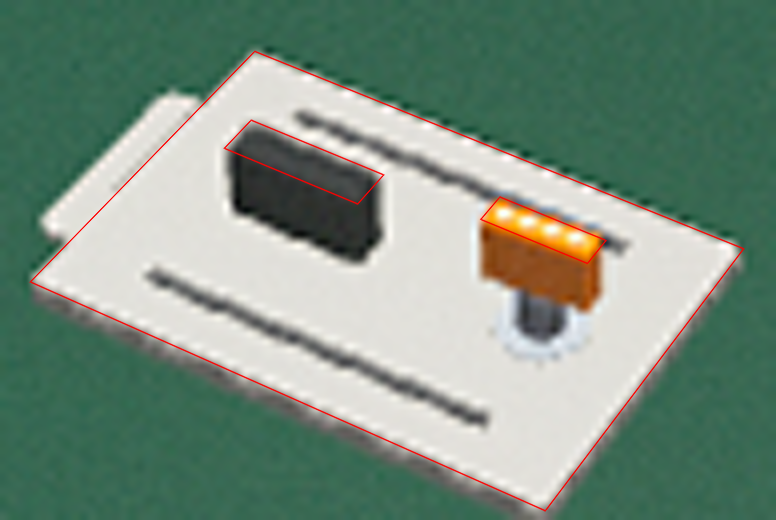

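Run:
```python
from m import *
pose=[.4955,-.1543,0,-.335]
for n in("top","side"):
    im=np.load(f"pics/{n}0.npz")['im']
    # rectify 40x40mm around receptacle at 20px/mm
    s=12; N=44*s
    yy,xx=np.mgrid[0:N,0:N]; X=(N/2-yy)/s; Y=(N/2-xx)/s   # up = +x, left=+y
    P=place(np.c_[(X.ravel()-15),Y.ravel(),np.full(N*N,108.7)]/1e3,pose)
    u=proj(n,P).astype(np.float32)
    r=cv2.remap(im,u[:,0].reshape(N,N),u[:,1].reshape(N,N),cv2.INTER_CUBIC)
    cv2.imwrite(f"pics/r_{n}.png",r[:,:,::-1])
    rf=r.astype(float); brass=rf[:,:,0]-rf[:,:,2]
    # slot: weights of darkness inside r<14mm disc
    R=np.hypot(X,Y)
    for rad in(9,11,13):
        w=np.clip(70-brass,0,None)*(R<rad)
        # restrict to near center region
        cx=(w*X).sum()/w.sum(); cy=(w*Y).sum()/w.sum()
        C=np.array([[(w*(X-cx)**2).sum(),(w*(X-cx)*(Y-cy)).sum()],[0,(w*(Y-cy)**2).sum()]]);C[1,0]=C[0,1]
        l,v=np.linalg.eigh(C); d=v[:,1]; d=d*np.sign(d[0]); print(n,rad,"c",cx.round(2),cy.round(2),"cw angle",np.arctan2(-d[1],d[0]).round(3),l[1]/l[0])
a=cv2.imread("pics/r_top.png");b=cv2.imread("pics/r_side.png"); cv2.imwrite("pics/r.png",cv2.resize(np.hstack([a,b]),(800,400)))
```

```text
top 9 c -0.35 0.07 cw angle 0.741 17.773332299200412
top 11 c -0.3 0.04 cw angle 0.743 25.016624456732973
top 13 c -0.27 -0.0 cw angle 0.743 28.85871963990084
side 9 c -0.18 1.48 cw angle 0.711 13.74434481748592
side 11 c -0.79 2.1 cw angle 0.729 17.08749757386467
side 13 c -1.1 2.44 cw angle 0.745 18.858500939309675
```

View pics/r.png

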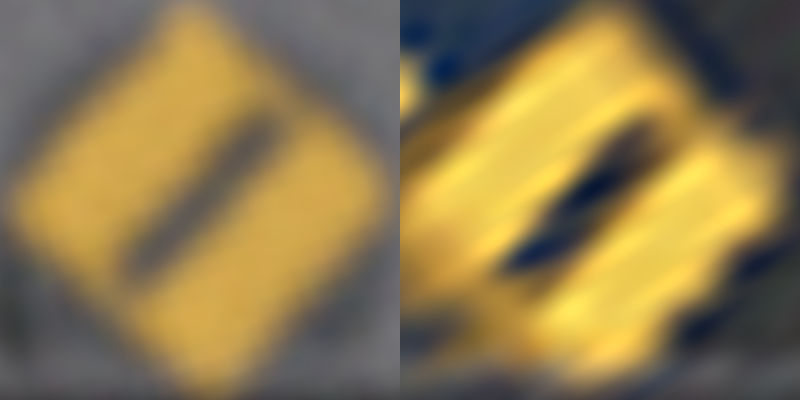

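```bash
cat >> h.py <<'E'
from scipy.spatial.transform import Rotation as Ro
def rows_to(pos,yaw,ref=None):
    s=readout.state(); p=np.array(s['position']); R=Ro.from_euler('xyz',s['eef_rot'])
    Rt=Ro.from_euler('xyz',[np.pi,0,yaw]); rv=(R.inv()*Rt).as_rotvec(degrees=True)
    d=R.inv().apply(np.array(pos)-p)*1e3
    return rv.round(2),d.round(2)
def st():
    s=readout.state(); print("t",round(s['time_s'],2),"pos",np.round(s['position'],4),"rpy",np.round(s['eef_rot'],4),"F",np.round(s['ft_force'],1),"M",np.round(s['wrist_torque'],2),"w",round(s['grip_width'],4),"j7",np.round(s['joint_pos'],2)); return s
E
python3 - <<'E'
from h import *
st(); print(rows_to([.5377,.1575,.10],np.pi-.217)); print(rows_to([.5377,.1575,.0115],np.pi-.217))
E
```

```text
t 0.1 pos [ 0.1665 -0.6021  0.2049] rpy [-3.1405e+00  1.0000e-04  2.6980e-01] F [0.3 0.4 0.7] M [-0.01 -0.01 -0.01] w 0.0942 j7 [ 1.26  0.42 -0.01  1.61  0.    1.11 -0.05]
(array([-3.0000e-02, -8.0000e-02, -1.5211e+02]), array([ 560.24, -633.07,  105.52]))
(array([-3.0000e-02, -8.0000e-02, -1.5211e+02]), array([ 560.25, -632.97,  194.02]))
```

```bash
python3 -m creep '[[[0,0,-40,140,-158,0,120],[0,0,-80,300,-340,0,120],[0,0,-152.1,560.2,-633,60,120],[0,0,-152.1,560.2,-633,60,120],[0,0,-152.1,560.2,-633,60,120],[0,0,-152.1,560.2,-633,60,120],[0,0,-152.1,560.2,-633,60,120],[0,0,-152.1,560.2,-633,60,120],[0,0,-152.1,560.2,-633,60,120],[0,0,-152.1,560.2,-633,60,120],[0,0,-152.1,560.2,-633,60,120],[0,0,-152.1,560.2,-633,60,120],[0,0,-152.1,560.2,-633,60,120],[0,0,-152.1,560.2,-633,60,120],[0,0,-152.1,560.2,-633,60,120],[0,0,-152.1,560.2,-633,60,120],[0,0,-152.1,560.2,-633,60,120]]]'
python3 - <<'E'
from h import *
st(); print(rows_to([.5377,.1575,.0115],np.pi-.217))
E
```

```text
time_s: 2.22
position: [0.5377, 0.1558, 0.1455]
eef_rot: [-3.141, 0.0, 2.921]
ft_force: [-0.8, -0.5, 0.3]
grip_width: 0.05
t 2.23 pos [0.5377 0.1558 0.1455] rpy [-3.1409e+00  2.0000e-04  2.9215e+00] F [-0.8 -0.5  0.3] M [ 0.06 -0.19 -0.05] w 0.05 j7 [ 0.31  0.5  -0.83  1.82  0.43  1.02  0.66]
(array([-0.04,  0.01, -0.18]), array([  0.42,   1.75, 134.04]))
```

```bash
python3 -m creep '[[[0,0,0,0,0,40,120],[0,0,0,0,0,80,120],[0,0,0,0,0,90,120],[0,0,0,0,0,90,120]]]'
python3 - <<'E'
from h import *
st(); print(rows_to([.5377,.1575,.0115],np.pi-.217))
for n in("top","side"):
    im,d=viewer.get_image(n); np.savez(f"pics/{n}1.npz",im=im,d=d)
    u=proj(n,np.array([[.5377,.1575,.03]]))[0].astype(int)
    cv2.imwrite(f"pics/e_{n}.png",cv2.resize(im[u[1]-50:u[1]+50,u[0]-50:u[0]+50,::-1],None,fx=5,fy=5,interpolation=cv2.INTER_CUBIC))
a=cv2.imread("pics/e_top.png");b=cv2.imread("pics/e_side.png"); cv2.imwrite("pics/e1.png",cv2.resize(np.hstack([a,b]),(800,400)))
E
```

```text
time_s: 2.72
position: [0.5379, 0.1569, 0.0561]
eef_rot: [-3.142, -0.0, 2.924]
ft_force: [-0.5, 0.3, 0.3]
grip_width: 0.0498
t 2.73 pos [0.5379 0.1569 0.0561] rpy [-3.1416 -0.      2.9237] F [-0.5  0.3  0.3] M [ 0.03 -0.13 -0.01] w 0.0498 j7 [ 0.24  0.61 -0.75  1.87  0.54  0.87  0.57]
(array([-0.  , -0.  , -0.05]), array([ 0.33,  0.57, 44.56]))
```

View pics/e1.png

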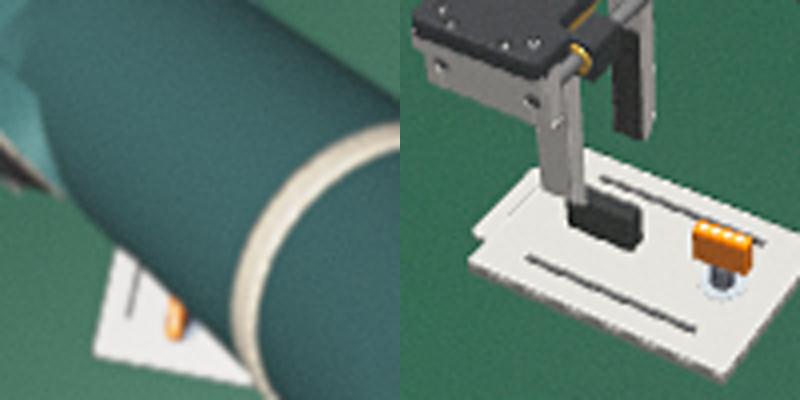

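Run:
```python
from m import *
im=np.load("pics/side1.npz")['im'][:,:,::-1]
p=[.5379,.1569,0,-.218]
S=rect(-8,8,25,37,56.1)+rect(-8,8,-37,-25,56.1)+[((0,0,56),(0,0,10))]
u=proj("side",np.array([[.5377,.1575,.03]]))[0].astype(int)
draw("side",im,S,p,u[0]-40,u[1]-50,100,75,8,"pics/e2.png")
```

```text
(no output)
```

View pics/e2.png

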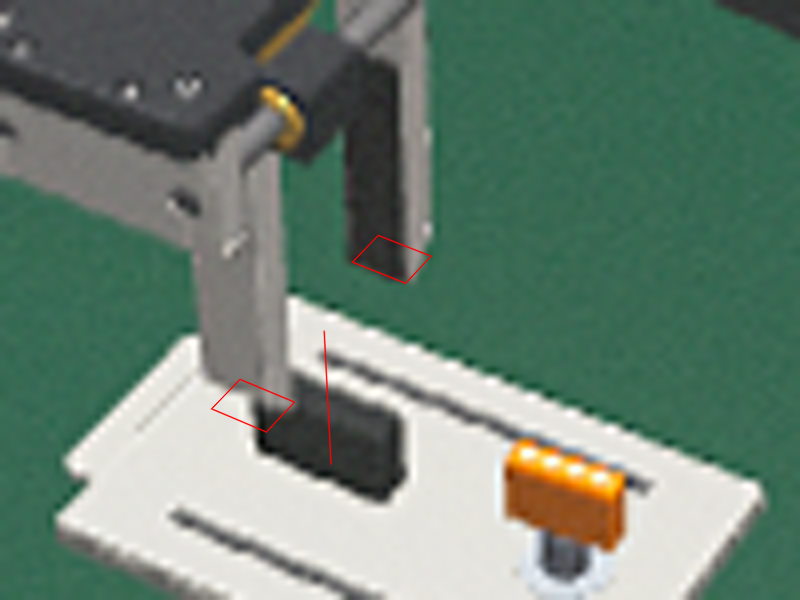

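```bash
python3 -m creep '[[[0,0,0,0.3,0.5,25,120],[0,0,0,0.3,0.5,40,120],[0,0,0,0.3,0.5,44,120],[0,0,0,0.3,0.5,44,120]]]'; python3 -c "
from h import *
st()"
```

```text
time_s: 3.32
position: [0.5378, 0.1578, 0.0119]
eef_rot: [3.141, 0.0, 2.924]
ft_force: [0.2, -0.2, -0.1]
grip_width: 0.0498
t 3.33 pos [0.5378 0.1578 0.0119] rpy [3.1413e+00 2.0000e-04 2.9244e+00] F [ 0.2 -0.2 -0.1] M [ 0.04 -0.11 -0.01] w 0.0498 j7 [ 0.2   0.68 -0.7   1.89  0.6   0.8   0.52]
```

```bash
python3 -m creep '[[[0,0,0,0,0,0,200],[0,0,0,0,0,0,255],[0,0,0,0,0,0,255],[0,0,0,0,0,0,255],[0,0,0,0,0,0,255],[0,0,0,0,0,0,255]]]'; python3 -c "
from h import *
st()"
```

```text
time_s: 4.08
position: [0.5376, 0.1576, 0.0115]
eef_rot: [-3.142, 0.0, 2.924]
ft_force: [-1.0, -1.2, 3.0]
grip_width: 0.0119
t 4.08 pos [0.5376 0.1576 0.0115] rpy [-3.1415  0.      2.9244] F [-1.  -1.2  3. ] M [-0.26 -0.02  0.06] w 0.0119 j7 [ 0.2   0.68 -0.7   1.89  0.6   0.8   0.52]
```

```bash
python3 -m creep '[[[0,0,0,0,0,-20,255],[0,0,0,0,0,-70,255],[0,0,0,0,0,-130,255],[0,0,0,0,0,-190,255],[0,0,0,0,0,-200,255]]]'
python3 - <<'E'
from h import *
st(); print(rows_to([.5286,-.1658,.2115],np.pi-.335))
E
```

```text
time_s: 4.7
position: [0.5387, 0.1585, 0.2161]
eef_rot: [3.139, 0.005, 2.925]
ft_force: [0.4, -0.1, -1.9]
grip_width: 0.0117
t 4.7 pos [0.5387 0.1585 0.2161] rpy [3.1395 0.0053 2.9248] F [ 0.4 -0.1 -1.9] M [ 0.08 -0.22  0.02] w 0.0117 j7 [ 0.35  0.42 -0.89  1.75  0.36  1.14  0.71]
(array([0.14, 0.3 , 6.78]), array([ -59.87, -318.91,    4.27]))
```

```bash
python3 -m creep '[[[0,0,0.5,-4,-20,0,255],[0,0,1.5,-11,-60,0,255],[0,0,2.3,-20,-105,0,255],[0,0,3.2,-28,-150,0,255],[0,0,4,-36,-195,0,255],[0,0,5,-45,-240,0,255],[0,0,6,-53,-285,0,255],[0,0,6.7,-59,-312,0,255],[0,0,6.7,-60,-319,0,255],[0,0,6.7,-60,-319,0,255],[0,0,6.7,-60,-319,0,255]]]'
python3 - <<'E'
from m import *
s=st(); print(rows_to([.5286,-.1658,.2115],np.pi-.335))
p=s['position']; yaw=s['eef_rot'][2]-np.pi
for n in("top","side"):
    im,d=viewer.get_image(n); np.savez(f"pics/{n}2.npz",im=im,d=d); cv2.imwrite(f"pics/{n}2.png",im[:,:,::-1])
E
```

```text
time_s: 6.08
position: [0.5277, -0.1652, 0.2115]
eef_rot: [3.141, -0.0, 2.81]
ft_force: [-0.7, 0.7, -2.1]
grip_width: 0.0118
t 6.08 pos [ 0.5277 -0.1652  0.2115] rpy [ 3.1412e+00 -1.0000e-04  2.8096e+00] F [-0.7  0.7 -2.1] M [ 0.02 -0.2  -0.04] w 0.0118 j7 [ 0.88  0.38 -0.79  1.77  0.29  1.12  1.23]
(array([ 0.02, -0.01,  0.18]), array([-1.04, -0.23,  0.01]))
```

View pics/side2.png

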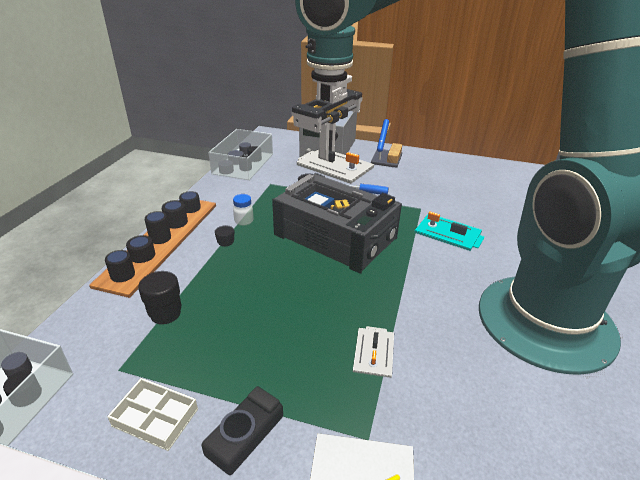

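View pics/top2.png

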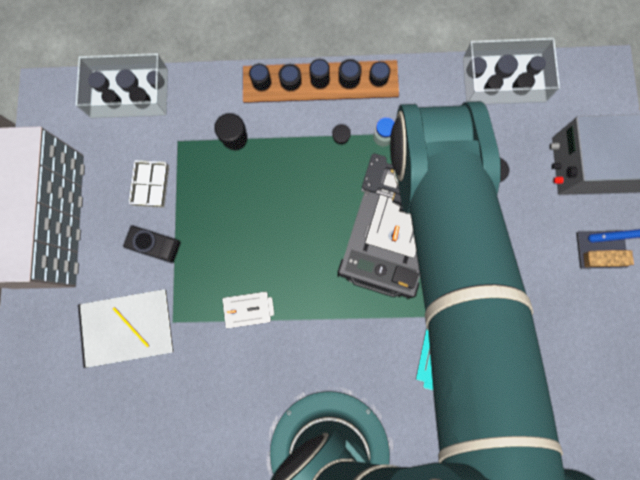

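```bash
cat > fitc.py <<'E'
from m import *
def fitcover(n,im,pose,free=(0,1,3),rng=2.5,segs=cover):
    return rapid(n,cv2.cvtColor(im,cv2.COLOR_RGB2GRAY),segs,pose,free=free,rng=rng)
def expected(p,yaw_tool,dz=.0115):
    a=yaw_tool-np.pi; return [p[0]-.025*np.cos(a),p[1]-.025*np.sin(a),p[2]-dz,a]
E
python3 - <<'E'
from fitc import *
im=np.load("pics/side2.npz")['im']
e=expected([.5277,-.1652,.2115],2.8096); print(np.round(e,4))
p,per=fitcover("side",im,e); print(p.round(4),per)
p2,per=fitcover("side",im,e,free=(0,1,2,3)); print(p2.round(4),per)
draw("side",im[:,:,::-1],cover+rib+wing,p,285,130,100,70,8,"pics/f1.png")
E
```

```text
[ 0.5041 -0.1571  0.2    -0.332 ]
[ 0.5052 -0.1553  0.2    -0.327 ] [(0.34, 0.34, 25.8), (1.44, 0.26, 39.3), (0.14, 0.04, 58.1), (0.37, 0.03, 54.8)]
[ 0.4975 -0.1192  0.2187 -0.3355] [(-0.27, 0.33, 25.8), (0.18, 0.31, 38.3), (-0.14, 0.04, 57.9), (0.09, 0.04, 54.8)]
```

View pics/f1.png

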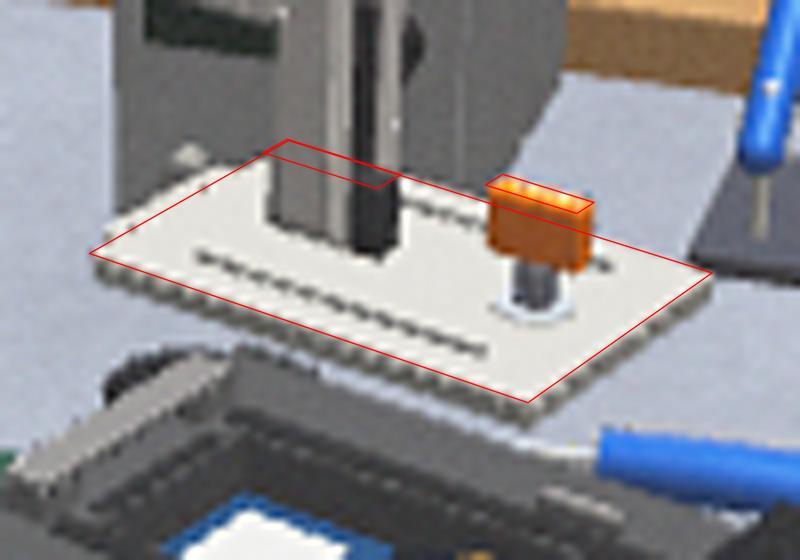

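```bash
cat >> fitc.py <<'E'
cvs=[((-75,50,9),(75,50,9)),((-75,-50,9),(-75,50,9)),((75,33,9),(75,50,9)),((-75,-50,9),(-10,-50,9)),((-75,50,0),(75,50,0)),((-75,-50,0),(-75,50,0))]
E
python3 - <<'E'
from fitc import *
im=np.load("pics/side2.npz")['im']
e=expected([.5277,-.1652,.2115],2.8096); print(np.round(e,4))
for fr in((0,1,3),(0,1,2,3)):
    p,per=fitcover("side",im,e,segs=cvs,free=fr,rng=2); print(p.round(4),per)
draw("side",im[:,:,::-1],cvs+rib+wing,p,285,130,100,70,8,"pics/f1.png")
t=np.load("pics/top2.npz")['im']
p3,per=fitcover("top",t,e,segs=[((-75,50,9),(20,50,9)),((-75,-10,9),(-75,50,9))],rng=2); print(p3.round(4),per)
draw("top",t[:,:,::-1],cover+rib+wing,p3,350,180,80,80,7,"pics/f2.png")
E
```

```text
[ 0.5041 -0.1571  0.2    -0.332 ]
[ 0.5056 -0.1635  0.2    -0.4417] [(-1.59, 0.14, 38.6), (-1.68, 0.15, 34.0), (0.05, 0.08, 44.7), (0.04, 0.25, 28.0), (1.07, 0.21, 37.6), (1.22, 0.18, 37.2)]
[ 0.511  -0.1848  0.1898 -0.4291] [(-1.63, 0.1, 37.2), (-1.65, 0.13, 33.5), (0.47, 0.01, 52.0), (0.13, 0.26, 25.8), (0.83, 0.24, 40.6), (0.67, 0.25, 39.5)]
[ 0.5038 -0.1565  0.2    -0.327 ] [(-0.01, 0.03, 51.1), (-0.03, 0.03, 46.1)]
```

View pics/f1.png

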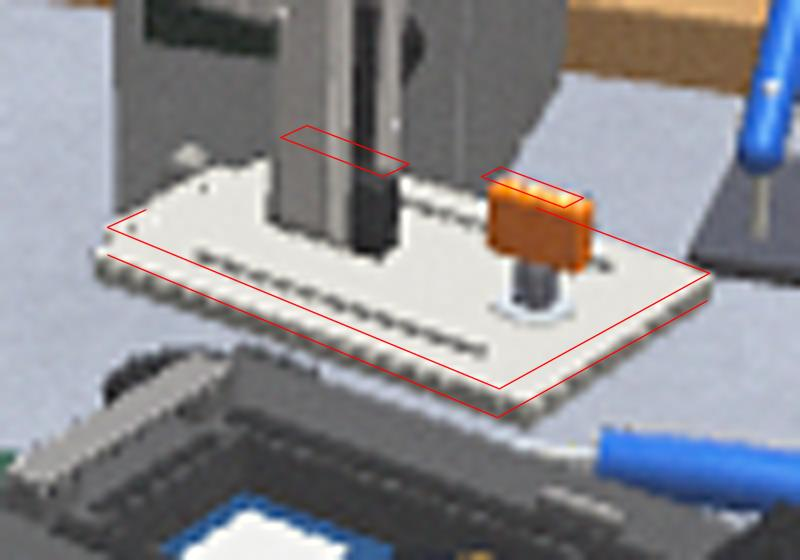

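View pics/f2.png

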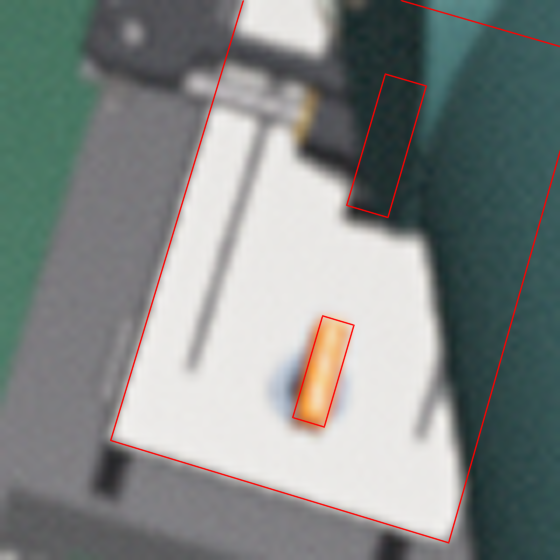

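Run:
```python
from fitc import *
s=np.load("pics/side0.npz")['im'];t=np.load("pics/top0.npz")['im']
G=lambda i:cv2.cvtColor(i,cv2.COLOR_RGB2GRAY)
l3=lip[1:]; lg=[((-40,51,118),(-10,51,118)),((-40,-57,118),(-10,-57,118))]
for nm,n,im,sg in[("side l3+deck","side",s,l3+deck[1:]),("side l3","side",s,l3),("side l3+deck+lug","side",s,l3+deck[1:]+lg),("top lip","top",t,lip),("top lip+deck","top",t,lip+deck),("top lip+deck+lug","top",t,lip+deck+[((-40,51,118),(-10,51,118)),((-40,57,118),(-10,57,118)),((-40,-51,118),(-10,-51,118)),((-40,-57,118),(-10,-57,118))])]:
    p,per=rapid(n,G(im),sg,[.4955,-.1545,0,-.335],rng=1.5); print(nm,p.round(4),per)
# cover-side refit with narrow range
im=np.load("pics/side2.npz")['im']; e=expected([.5277,-.1652,.2115],2.8096)
p,per=fitcover("side",im,e,segs=cvs[:4],rng=1.2); print(p.round(4),per)
p,per=fitcover("side",im,p,segs=cvs[:4],rng=1.2); print(p.round(4),per)
draw("side",im[:,:,::-1],cvs+rib+wing,p,285,130,100,70,8,"pics/f1.png")
```

```text
side l3+deck [ 0.4952 -0.1537  0.     -0.335 ] [(0.02, 0.11, 29.8), (0.07, 0.07, 32.3), (0.01, 0.05, 36.8), (0.0, 0.04, 24.2)]
side l3 [ 0.4957 -0.1522  0.     -0.3471] [(0.02, 0.1, 29.7), (0.01, 0.09, 32.4), (0.02, 0.05, 36.6)]
side l3+deck+lug [ 0.4953 -0.1534  0.     -0.3393] [(0.02, 0.1, 30.2), (0.1, 0.07, 32.3), (0.02, 0.04, 36.8), (0.07, 0.05, 23.8), (-0.23, 0.05, 41.0), (-1.66, 0.02, 33.4)]
top lip [ 0.4957 -0.1547  0.     -0.3343] [(-0.18, 0.05, 15.8), (0.02, 0.02, 20.1), (-0.09, 0.05, 17.2), (0.04, 0.03, 22.9)]
top lip+deck [ 0.4956 -0.1549  0.     -0.3344] [(-0.17, 0.05, 15.6), (0.07, 0.02, 19.9), (-0.11, 0.06, 17.1), (0.03, 0.03, 22.7), (0.12, 0.05, 5.8), (-0.12, 0.07, 6.9)]
top lip+deck+lug [ 0.4956 -0.1549  0.     -0.3342] [(-0.23, 0.05, 15.9), (0.03, 0.02, 20.0), (-0.03, 0.05, 17.3), (0.01, 0.03, 22.9), (0.14, 0.05, 5.8), (-0.13, 0.07, 6.9), (0.12, 0.01, 33.6), (1.75, 0.02, 19.3), (-0.46, 0.02, 32.4), (-1.73, 0.06, 10.2)]
[ 0.504  -0.1543  0.2    -0.3201] [(-0.04, 0.06, 58.3), (0.04, 0.05, 55.0), (-1.03, 0.18, 17.9), (0.23, 0.36, 21.7)]
[ 0.5041 -0.1543  0.2    -0.3196] [(-0.04, 0.06, 58.5), (0.04, 0.05, 54.9), (-0.65, 0.23, 18.1), (0.23, 0.35, 21.6)]
```

View pics/f1.png

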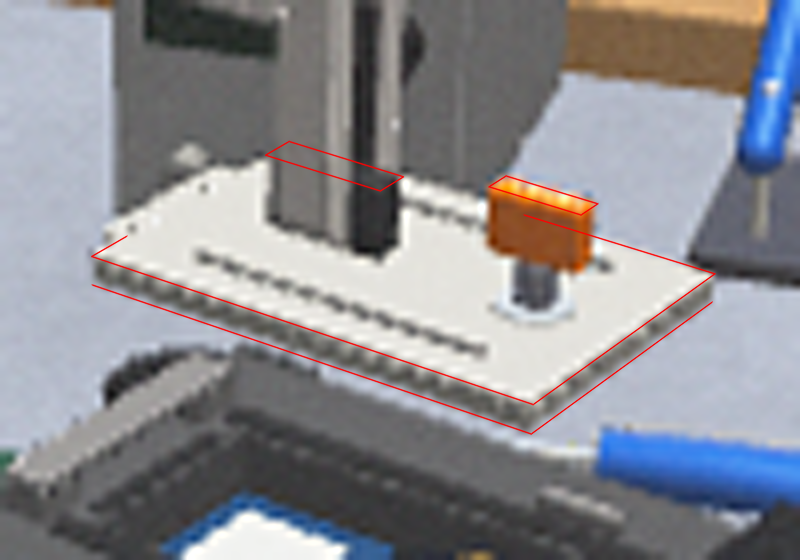

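Run:
```python
from h import *
st(); print(rows_to([.5288,-.1670,.1345],np.pi-.337))
```

```text
t 6.17 pos [ 0.5276 -0.1657  0.2115] rpy [ 3.1414 -0.      2.8092] F [ 0.4  0.5 -2.4] M [-0.04 -0.2  -0.02] w 0.0119 j7 [ 0.88  0.38 -0.78  1.77  0.29  1.12  1.23]
(array([ 0.01, -0.  ,  0.26]), array([-1.52, -0.88, 77.03]))
```

```bash
python3 -m creep '[[[0,0,0.26,-1.5,-0.9,20,255],[0,0,0.26,-1.5,-0.9,45,255],[0,0,0.26,-1.5,-0.9,68,255],[0,0,0.26,-1.5,-0.9,77,255],[0,0,0.26,-1.5,-0.9,77,255],[0,0,0.26,-1.5,-0.9,77,255]]]'
python3 - <<'E'
from fitc import *
s=st(); print(rows_to([.5288,-.1670,.1345],np.pi-.337))
e=expected(s['position'],s['eef_rot'][2]%(2*np.pi)); print(np.round(e,4))
for n in("top","side"):
    im,d=viewer.get_image(n); np.savez(f"pics/{n}3.npz",im=im,d=d)
    sg=[((-75,50,9),(20,50,9)),((-75,-10,9),(-75,50,9))] if n=="top" else cvs[:2]
    p,per=fitcover(n,im,e,segs=sg,rng=1.5); print(n,p.round(4),per)
    if n=="top": draw(n,im[:,:,::-1],cover+rib+wing,p,350,180,80,80,7,"pics/g1.png")
    else: draw(n,im[:,:,::-1],cvs+rib+wing,p,285,150,110,75,7,"pics/g2.png")
E
```

```text
time_s: 6.92
position: [0.529, -0.1682, 0.135]
eef_rot: [3.142, 0.001, 2.803]
ft_force: [0.0, 0.3, -1.7]
grip_width: 0.0115
t 6.92 pos [ 0.529  -0.1682  0.135 ] rpy [3.1415e+00 8.0000e-04 2.8030e+00] F [ 0.   0.3 -1.7] M [ 0.01 -0.17  0.02] w 0.0115 j7 [ 0.83  0.47 -0.74  1.84  0.38  0.98  1.17]
(array([ 0.  ,  0.05, -0.09]), array([0.58, 1.06, 0.53]))
[ 0.5054 -0.1599  0.1235 -0.3386]
top [ 0.505  -0.1592  0.1235 -0.3375] [(-0.01, 0.03, 53.5), (-0.01, 0.02, 46.1)]
side [ 0.5055 -0.1572  0.1235 -0.3407] [(-0.01, 0.03, 60.1), (0.01, 0.03, 56.1)]
```

View pics/g1.png

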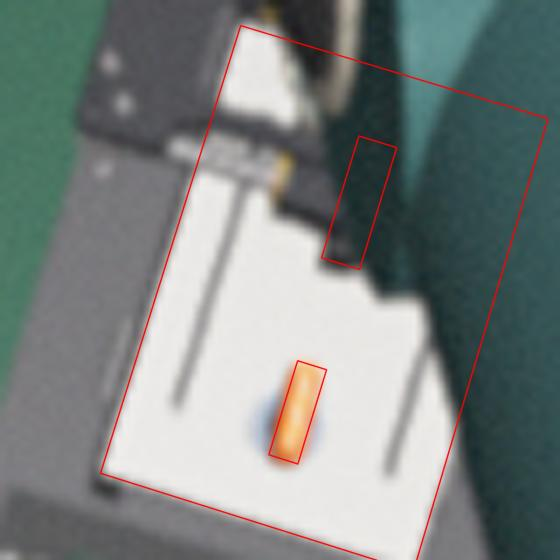

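View pics/g2.png

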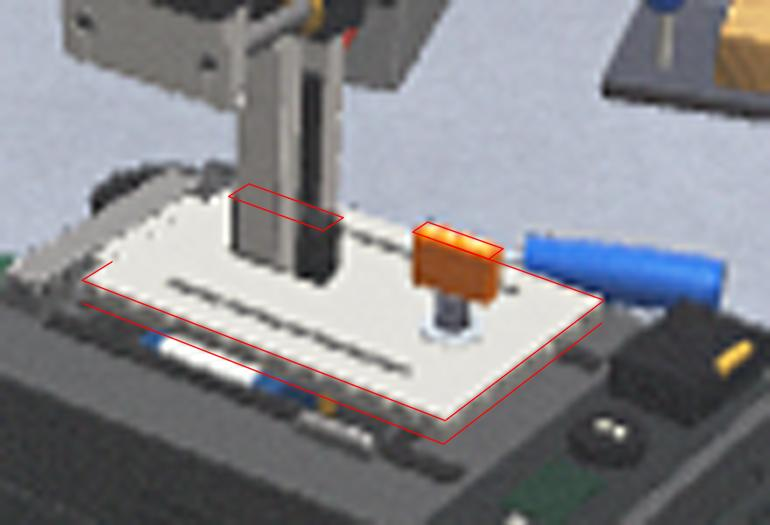

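```bash
python3 -m creep '[[[0,0,-0.2,0.3,0.7,0,255],[0,0,-0.2,0.3,0.7,3,255],[0,0,-0.2,0.3,0.7,6,255],[0,0,-0.2,0.3,0.7,8,255],[0,0,-0.2,0.3,0.7,8,255]]]'; python3 -c "
from h import *
st();print(rows_to([.5287,-.1674,.1225],np.pi-.335))"
```

```text
time_s: 7.65
position: [0.5285, -0.1674, 0.1262]
eef_rot: [3.142, -0.0, 2.807]
ft_force: [1.2, -0.3, -2.0]
grip_width: 0.0118
t 7.65 pos [ 0.5285 -0.1674  0.1262] rpy [ 3.1415e+00 -4.0000e-04  2.8065e+00] F [ 1.2 -0.3 -2. ] M [ 0.08 -0.18  0.02] w 0.0118 j7 [ 0.83  0.48 -0.73  1.85  0.39  0.96  1.16]
(array([ 0.  , -0.02, -0.  ]), array([-0.24,  0.06,  3.72]))
```

```bash
python3 -m creep '[[[0,0,0,0,0,2,255],[0,0,0,0,0,3.5,255],[0,0,0,0,0,4.3,255],[0,0,0,0,0,4.3,255]]]'; python3 -c "
from h import *
st()"
```

```text
time_s: 8.15
position: [0.5285, -0.1674, 0.1221]
eef_rot: [3.142, -0.0, 2.807]
ft_force: [0.1, 0.4, -2.5]
grip_width: 0.0118
t 8.15 pos [ 0.5285 -0.1674  0.1221] rpy [ 3.1415e+00 -2.0000e-04  2.8065e+00] F [ 0.1  0.4 -2.5] M [ 0.03 -0.24 -0.03] w 0.0118 j7 [ 0.83  0.49 -0.73  1.85  0.39  0.95  1.16]
```

```bash
python3 -m creep '[[[0,0,0,0,0,0.5,255],[0,0,0,0,0,1,255],[0,0,0,0,0,1,255]]]'; python3 -c "
from h import *
st()"
```

```text
time_s: 8.52
position: [0.5286, -0.1674, 0.1213]
eef_rot: [-3.142, 0.0, 2.806]
ft_force: [-1.2, 0.1, 3.1]
grip_width: 0.0117
t 8.53 pos [ 0.5286 -0.1674  0.1213] rpy [-3.1416e+00  1.0000e-04  2.8065e+00] F [-1.2  0.1  3.1] M [0.14 0.27 0.03] w 0.0117 j7 [ 0.82  0.49 -0.73  1.85  0.39  0.95  1.16]
```

```bash
python3 -m creep '[[[0,0,0,-2,0,-0.2,255],[0,0,0,-5,0,-0.2,255],[0,0,0,-8,0,-0.2,255],[0,0,0,-8,0,-0.2,255]]]'; python3 -c "
from h import *
st()"
```

```text
time_s: 9.02
position: [0.5366, -0.1702, 0.1214]
eef_rot: [3.141, 0.001, 2.806]
ft_force: [0.2, -0.6, 2.6]
grip_width: 0.0112
t 9.03 pos [ 0.5366 -0.1702  0.1214] rpy [3.1414e+00 5.0000e-04 2.8064e+00] F [ 0.2 -0.6  2.6] M [-0.1  -0.19 -0.03] w 0.0112 j7 [ 0.82  0.5  -0.73  1.83  0.4   0.96  1.15]
```

```bash
python3 -m creep '[[[0,0,0,-3,0,0,255],[0,0,0,-6,0,0,255],[0,0,0,-8.5,0,0,255],[0,0,0,-8.5,0,0,255]]]'; python3 -c "
from h import *
st();print(rows_to([.4956+.055*np.cos(.335),-.1559-.055*np.sin(.335),.1213],np.pi-.335))"
```

```text
time_s: 9.52
position: [0.5445, -0.1729, 0.1214]
eef_rot: [3.141, 0.0, 2.806]
ft_force: [-0.4, -0.1, 2.6]
grip_width: 0.0117
t 9.53 pos [ 0.5445 -0.1729  0.1214] rpy [3.1414e+00 4.0000e-04 2.8065e+00] F [-0.4 -0.1  2.6] M [-0.08 -0.06  0.07] w 0.0117 j7 [ 0.81  0.52 -0.72  1.81  0.41  0.97  1.15]
(array([ 0.01,  0.02, -0.01]), array([-3.23,  0.01,  0.06]))
```

```bash
python3 -m creep '[[[0,0,0,-1,0,0,255],[0,0,0,-2,0,0,255],[0,0,0,-2.7,0,0,255],[0,0,0,-2.7,0,0,255]]]'; python3 -c "
from h import *
st();print(rows_to([.4956+.055*np.cos(.335),-.1559-.055*np.sin(.335),.1213],np.pi-.335))"
```

```text
time_s: 10.02
position: [0.5467, -0.1737, 0.1213]
eef_rot: [3.142, 0.0, 2.806]
ft_force: [-1.9, 1.5, 3.2]
grip_width: 0.0115
t 10.03 pos [ 0.5467 -0.1737  0.1213] rpy [3.1415 0.     2.8065] F [-1.9  1.5  3.2] M [ 0.15  0.29 -0.03] w 0.0115 j7 [ 0.81  0.52 -0.72  1.8   0.41  0.97  1.15]
(array([ 0.  ,  0.  , -0.01]), array([-0.84,  0.01,  0.05]))
```

```bash
python3 -m creep '[[[0,0,0,-0.3,0,0,255],[0,0,0,-0.6,0,0,255],[0,0,0,-0.6,0,0,255]]]'; python3 -c "
from h import *
st();print(rows_to([.4956+.055*np.cos(.335),-.1559-.055*np.sin(.335),.1213],np.pi-.335))"
```

```text
time_s: 10.4
position: [0.547, -0.1739, 0.1213]
eef_rot: [-3.142, -0.001, 2.806]
ft_force: [-4.5, 0.8, 3.8]
grip_width: 0.0116
t 10.4 pos [ 0.547  -0.1739  0.1213] rpy [-3.1415e+00 -6.0000e-04  2.8064e+00] F [-4.5  0.8  3.8] M [0.38 0.98 0.02] w 0.0116 j7 [ 0.81  0.52 -0.72  1.8   0.41  0.97  1.15]
(array([-0.  , -0.04, -0.01]), array([-0.54,  0.09, -0.03]))
```

```bash
python3 -m creep '[[[0,0,0,-0.4,0,0,255],[0,0,0,-0.4,0,0,255]]]'
python3 - <<'E'
from fitc import *
s=st()
e=expected(s['position'],s['eef_rot'][2]%(2*np.pi)); print(np.round(e,4))
for n in("top","side"):
    im,d=viewer.get_image(n); np.savez(f"pics/{n}4.npz",im=im,d=d)
    sg=[((-75,50,9),(20,50,9)),((-75,-10,9),(-75,50,9))] if n=="top" else cvs[:2]
    p,per=fitcover(n,im,e,segs=sg,rng=1.5); print(n,p.round(4),per)
    if n=="top": draw(n,im[:,:,::-1],[],p,340,160,100,80,7,"pics/g1.png")
    else: draw(n,im[:,:,::-1],[],p,270,150,110,75,7,"pics/g2.png")
E
```

```text
time_s: 10.65
position: [0.547, -0.1739, 0.1212]
eef_rot: [-3.141, -0.001, 2.807]
ft_force: [-7.8, 2.1, 6.2]
grip_width: 0.0121
t 10.65 pos [ 0.547  -0.1739  0.1212] rpy [-3.1413e+00 -1.4000e-03  2.8066e+00] F [-7.8  2.1  6.2] M [ 0.62  1.67 -0.01] w 0.0121 j7 [ 0.81  0.52 -0.72  1.8   0.41  0.98  1.15]
[ 0.5234 -0.1656  0.1097 -0.335 ]
top [ 0.5231 -0.1648  0.1097 -0.329 ] [(-0.01, 0.03, 50.9), (0.01, 0.03, 46.1)]
side [ 0.5233 -0.1632  0.1097 -0.3256] [(0.0, 0.06, 56.3), (-0.01, 0.05, 54.0)]
```

View pics/g2.png

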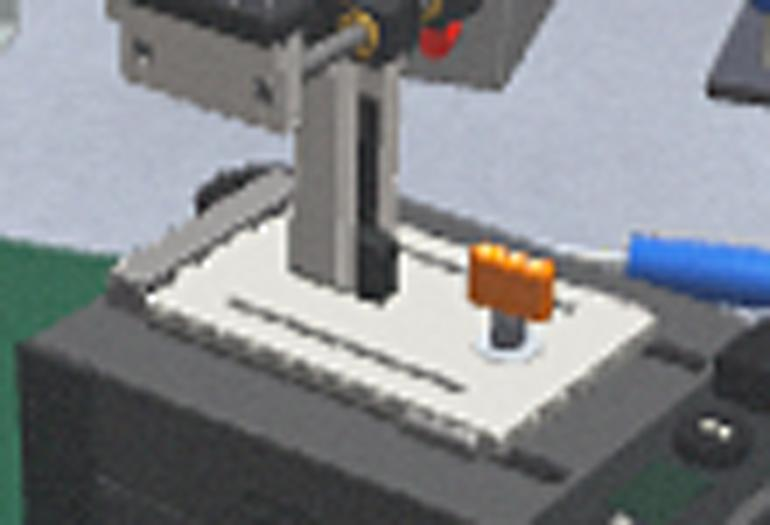

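```bash
python3 -m creep '[[[0,0,0,0,0,0,200],[0,0,0,0,0,0,160],[0,0,0,0,0,0,150],[0,0,0,0,0,-15,150],[0,0,0,0,0,-45,150],[0,0,0,0,0,-60,150],[0,0,0,0,0,-60,150]]]'
python3 - <<'E'
from fitc import *
s=st()
for n in("top","side"):
    im,d=viewer.get_image(n); np.savez(f"pics/{n}5.npz",im=im,d=d)
    sg=[((-75,50,9),(20,50,9)),((-75,-10,9),(-75,50,9))] if n=="top" else cvs[:2]
    p,per=fitcover(n,im,[.5234,-.1656,.11,-.335],segs=sg,rng=1.5); print(n,p.round(4),per)
    if n=="top": draw(n,im[:,:,::-1],cover+wing,p,340,160,100,80,7,"pics/g1.png")
    else: draw(n,im[:,:,::-1],cvs+wing,p,270,150,110,75,7,"pics/g2.png")
E
```

```text
time_s: 11.62
position: [0.5481, -0.1743, 0.1824]
eef_rot: [-3.141, 0.002, 2.806]
ft_force: [-0.8, 0.5, -0.6]
grip_width: 0.0384
t 11.62 pos [ 0.5481 -0.1743  0.1824] rpy [-3.1413e+00  1.8000e-03  2.8063e+00] F [-0.8  0.5 -0.6] M [ 0.02 -0.11 -0.02] w 0.0384 j7 [ 0.84  0.45 -0.76  1.75  0.35  1.08  1.2 ]
top [ 0.5231 -0.1648  0.11   -0.3298] [(0.0, 0.03, 49.8), (0.02, 0.03, 46.0)]
side [ 0.5232 -0.1632  0.11   -0.3264] [(-0.01, 0.07, 56.4), (-0.0, 0.05, 55.6)]
```

View pics/g2.png

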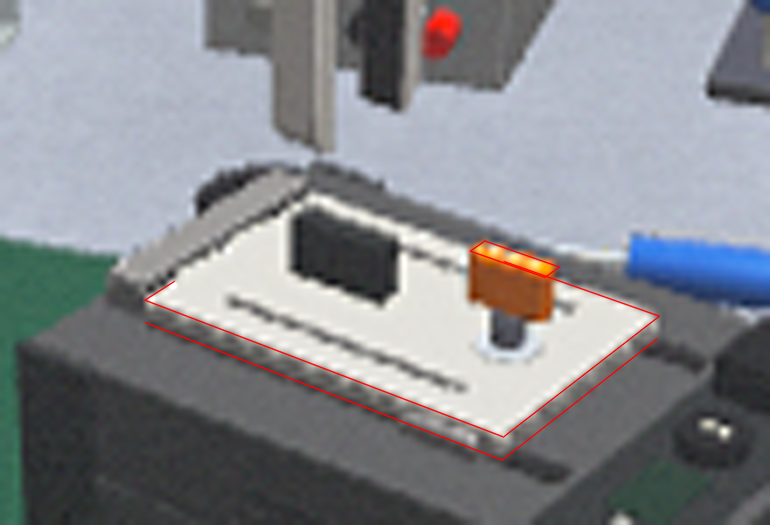

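View pics/g1.png

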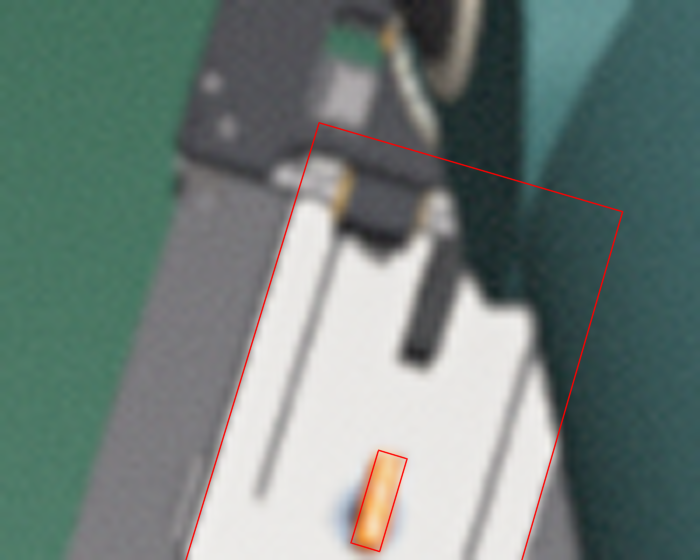

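Run:
```python
from h import *
print(rows_to([.4808,-.1509,.134],np.pi-.332))
```

```text
(array([-0.01, -0.03, -0.19]), array([7.042e+01, 7.000e-02, 4.683e+01]))
```

```bash
python3 -m creep '[[[0,0,-0.2,30,0,0,145],[0,0,-0.2,62,0,0,145],[0,0,-0.2,70.4,0,0,145],[0,0,-0.2,70.4,0,15,145],[0,0,-0.2,70.4,0,20,145],[0,0,-0.2,70.4,0,20,145],[0,0,-0.2,70.4,0,20,145]]]'
python3 - <<'E'
from h import *
st();print(rows_to([.4808,-.1509,.134],np.pi-.332))
for n in("top","side"):
    im,d=viewer.get_image(n); np.savez(f"pics/{n}6.npz",im=im,d=d); cv2.imwrite(f"pics/{n}6.png",cv2.resize(im[130:240,270:410,::-1] if n=="side" else im[170:280,340:480,::-1],None,fx=5.5,fy=5.4,interpolation=cv2.INTER_CUBIC))
E
```

```text
time_s: 12.6
position: [0.4815, -0.1508, 0.1613]
eef_rot: [3.141, -0.0, 2.81]
ft_force: [0.7, -0.1, 0.8]
grip_width: 0.0404
t 12.6 pos [ 0.4815 -0.1508  0.1613] rpy [ 3.1411e+00 -2.0000e-04  2.8101e+00] F [ 0.7 -0.1  0.8] M [ 0.03 -0.17 -0.01] w 0.0404 j7 [ 0.91  0.35 -0.79  1.93  0.3   0.98  1.22]
(array([ 0.03, -0.01,  0.03]), array([ 0.64, -0.35, 27.29]))
```

View pics/side6.png

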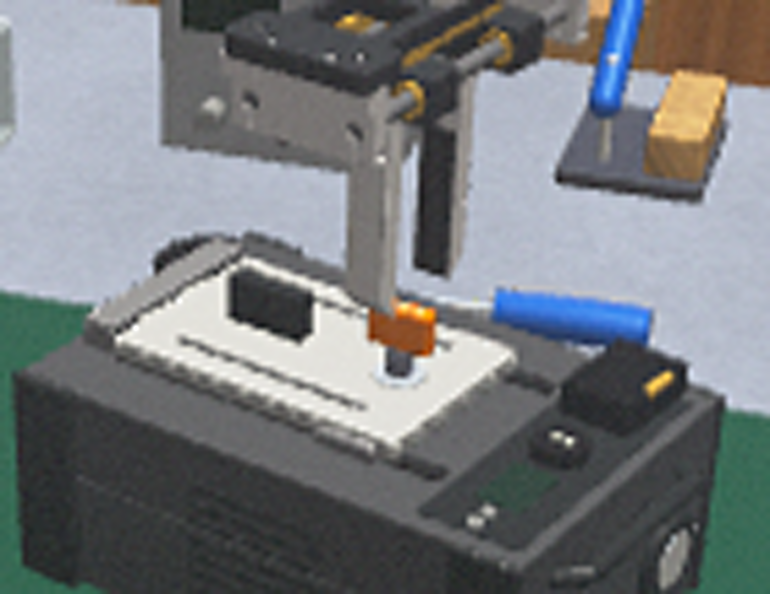

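```bash
python3 -m creep '[[[0,0,0,0.5,-0.3,10,145],[0,0,0,0.5,-0.3,22,145],[0,0,0,0.5,-0.3,27,145],[0,0,0,0.5,-0.3,27,145],[0,0,0,0.5,-0.3,27,180]]]'
python3 - <<'E'
from h import *
st();print(rows_to([.4808,-.1509,.134],np.pi-.332))
E
```

```text
time_s: 13.32
position: [0.4807, -0.151, 0.1345]
eef_rot: [3.142, 0.0, 2.81]
ft_force: [0.1, -0.7, -0.1]
grip_width: 0.0341
t 13.32 pos [ 0.4807 -0.151   0.1345] rpy [3.1415e+00 2.0000e-04 2.8101e+00] F [ 0.1 -0.7 -0.1] M [ 0.06 -0.16  0.  ] w 0.0341 j7 [ 0.89  0.38 -0.77  1.96  0.33  0.93  1.19]
(array([0.  , 0.01, 0.03]), array([-0.05,  0.13,  0.52]))
```

```bash
python3 -m creep '[[[0,0,0,0,0,0,220],[0,0,0,0,0,0,255],[0,0,0,0,0,0,255],[0,0,0,0,0,0,255]]]'
python3 - <<'E'
from h import *
st()
E
```

```text
time_s: 13.82
position: [0.4807, -0.151, 0.1345]
eef_rot: [3.142, 0.0, 2.81]
ft_force: [0.7, 0.2, 1.8]
grip_width: 0.0089
t 13.82 pos [ 0.4807 -0.151   0.1345] rpy [3.1415e+00 2.0000e-04 2.8099e+00] F [0.7 0.2 1.8] M [ 0.14 -0.33 -0.05] w 0.0089 j7 [ 0.89  0.38 -0.77  1.96  0.33  0.93  1.19]
```

```bash
python3 -m creep '[[[0,0,4,0,0,0.5,255],[0,0,10,0,0,1,255],[0,0,16,0,0,1,255],[0,0,22,0,0,1,255],[0,0,27,0,0,1,255],[0,0,27,0,0,1,255]]]'
python3 - <<'E'
from h import *
st()
E
```

```text
time_s: 14.58
position: [0.4809, -0.1508, 0.1336]
eef_rot: [3.141, 0.0, 2.339]
ft_force: [1.1, 1.5, 3.3]
grip_width: 0.0085
t 14.57 pos [ 0.4809 -0.1508  0.1336] rpy [3.1413e+00 4.0000e-04 2.3395e+00] F [1.1 1.5 3.3] M [ 0.52 -0.37 -0.01] w 0.0085 j7 [ 0.81  0.36 -0.67  1.96  0.28  0.91  0.76]
```

```bash
python3 -m creep '[[[0,0,0,0,0,0.8,255],[0,0,0,0,0,1.6,255],[0,0,0,0,0,1.6,255]]]'
python3 - <<'E'
from h import *
st()
E
```

```text
time_s: 14.95
position: [0.4808, -0.1509, 0.1318]
eef_rot: [3.141, 0.0, 2.34]
ft_force: [2.6, 3.0, 4.8]
grip_width: 0.0087
t 14.95 pos [ 0.4808 -0.1509  0.1318] rpy [3.1411 0.     2.3396] F [2.6 3.  4.8] M [ 0.86 -0.65 -0.04] w 0.0087 j7 [ 0.81  0.36 -0.67  1.96  0.28  0.91  0.76]
```

```bash
python3 -m creep '[[[0,0,0,0,0.4,0.6,255],[0,0,4,0,0.4,0.8,255],[0,0,8,0,0.4,0.8,255],[0,0,8,0,0.4,0.8,255]]]'
python3 - <<'E'
from h import *
st()
E
```

```text
time_s: 15.45
position: [0.481, -0.1508, 0.131]
eef_rot: [3.141, 0.0, 2.2]
ft_force: [1.2, 0.9, 3.6]
grip_width: 0.0089
t 15.45 pos [ 0.481  -0.1508  0.131 ] rpy [3.1415e+00 2.0000e-04 2.1998e+00] F [1.2 0.9 3.6] M [ 0.51 -0.52 -0.04] w 0.0089 j7 [ 0.78  0.36 -0.64  1.97  0.27  0.9   0.63]
```

```bash
python3 -m creep '[[[0,0,4,0,0.1,0.5,255],[0,0,7.5,0,0.1,1,255],[0,0,7.5,0,0.1,1.5,255],[0,0,7.5,0,0.1,1.5,255]]]'
python3 - <<'E'
from h import *
st()
E
```

```text
time_s: 15.95
position: [0.481, -0.1507, 0.1295]
eef_rot: [3.141, -0.0, 2.07]
ft_force: [0.8, 2.0, 4.1]
grip_width: 0.0085
t 15.95 pos [ 0.481  -0.1507  0.1295] rpy [ 3.1415 -0.      2.0704] F [0.8 2.  4.1] M [ 0.5  -0.56 -0.03] w 0.0085 j7 [ 0.76  0.36 -0.61  1.97  0.26  0.9   0.51]
```

```bash
python3 -m creep '[[[0,0,0,0,0,1.5,255],[0,0,0,0,0,3,255],[0,0,0,0,0,4.5,255],[0,0,0,0,0,5,255],[0,0,0,0,0,5,255]]]'
python3 - <<'E'
from h import *
st()
E
```

```text
time_s: 16.58
position: [0.481, -0.1507, 0.1245]
eef_rot: [3.142, 0.0, 2.07]
ft_force: [1.4, 1.9, 6.8]
grip_width: 0.0088
t 16.57 pos [ 0.481  -0.1507  0.1245] rpy [3.1415 0.     2.0698] F [1.4 1.9 6.8] M [ 0.53 -0.35 -0.01] w 0.0088 j7 [ 0.76  0.36 -0.61  1.97  0.27  0.89  0.51]
```

```bash
python3 -m creep '[[[0,0,0,0,0,1,255],[0,0,0,0,0,2,255],[0,0,0,0,0,2.7,255],[0,0,0,0,0,2.7,255]]]'
python3 - <<'E'
from h import *
st()
E
```

```text
time_s: 17.08
position: [0.481, -0.1507, 0.1219]
eef_rot: [3.141, 0.0, 2.07]
ft_force: [0.6, 2.4, 8.2]
grip_width: 0.0088
t 17.07 pos [ 0.481  -0.1507  0.1219] rpy [3.1415e+00 1.0000e-04 2.0698e+00] F [0.6 2.4 8.2] M [ 0.53 -0.23 -0.02] w 0.0088 j7 [ 0.75  0.37 -0.61  1.97  0.27  0.88  0.5 ]
```

```bash
python3 -m creep '[[[0,0,0,0,0,0.3,255],[0,0,0,0,0,0.6,255],[0,0,0,0,0,0.6,255]]]'; python3 -c "
from h import *
st()"; python3 -m creep '[[[0,0,3,0,0,0,255],[0,0,6,0,0,0,255],[0,0,10,0,0,0,255],[0,0,10,0,0,0,255]]]'
python3 - <<'E'
from h import *
st()
E
```

```text
time_s: 17.45
position: [0.481, -0.1507, 0.1213]
eef_rot: [3.142, 0.0, 2.07]
ft_force: [0.3, 2.7, 8.3]
grip_width: 0.0089
t 17.45 pos [ 0.481  -0.1507  0.1213] rpy [3.1415e+00 1.0000e-04 2.0698e+00] F [0.3 2.7 8.3] M [ 0.59 -0.25 -0.02] w 0.0089 j7 [ 0.75  0.37 -0.61  1.97  0.27  0.88  0.5 ]
time_s: 17.95
position: [0.4811, -0.1507, 0.1214]
eef_rot: [3.141, 0.0, 1.894]
ft_force: [1.7, 2.6, 6.8]
grip_width: 0.0087
t 17.95 pos [ 0.4811 -0.1507  0.1214] rpy [3.1414e+00 2.0000e-04 1.8942e+00] F [1.7 2.6 6.8] M [ 0.59 -0.29 -0.02] w 0.0087 j7 [ 0.72  0.36 -0.57  1.97  0.25  0.88  0.34]
```

```bash
python3 -m creep '[[[0,0,5,0,0,0,255],[0,0,11,0,0,0,255],[0,0,17,0,0,0,255],[0,0,23,0,0,0,255],[0,0,29,0,0,0,255],[0,0,35,0,0,0,255],[0,0,35,0,0,0,255]]]'
python3 - <<'E'
from h import *
st()
E
```

```text
time_s: 18.82
position: [0.4815, -0.1507, 0.1215]
eef_rot: [3.141, -0.0, 1.283]
ft_force: [1.6, 2.3, 8.0]
grip_width: 0.0088
t 18.82 pos [ 0.4815 -0.1507  0.1215] rpy [ 3.1406 -0.      1.2829] F [1.6 2.3 8. ] M [ 0.5  -0.62 -0.01] w 0.0088 j7 [ 0.62  0.34 -0.45  1.98  0.19  0.86 -0.22]
```

```bash
python3 -m creep '[[[0,0,5,0,0,0,255],[0,0,11,0,0,0,255],[0,0,17,0,0,0,255],[0,0,23,0,0,0,255],[0,0,29,0,0,0,255],[0,0,34,0,0,0,255],[0,0,34,0,0,0,255]]]'
python3 - <<'E'
from h import *
st()
E
```

```text
time_s: 19.7
position: [0.4817, -0.1509, 0.1216]
eef_rot: [3.14, -0.001, 0.69]
ft_force: [2.5, 1.4, 8.2]
grip_width: 0.0089
t 19.7 pos [ 0.4817 -0.1509  0.1216] rpy [ 3.1403e+00 -9.0000e-04  6.8960e-01] F [2.5 1.4 8.2] M [ 0.29 -0.92 -0.02] w 0.0089 j7 [ 0.53  0.33 -0.34  1.98  0.14  0.86 -0.77]
```

Now the last ~12°, in small steps while watching the twisting moment.

```bash
python3 -m creep '[[[0,0,3,0,0,0,255],[0,0,6,0,0,0,255],[0,0,9,0,0,0,255],[0,0,9,0,0,0,255]]]'; python3 -c "
from h import *
st()"; python3 -m creep '[[[0,0,1.5,0,0,0,255],[0,0,3,0,0,0,255],[0,0,3,0,0,0,255]]]'
python3 - <<'E'
from h import *
st()
E
```

```text
time_s: 20.2
position: [0.4817, -0.1509, 0.1217]
eef_rot: [3.14, -0.001, 0.533]
ft_force: [4.3, 0.7, 8.9]
grip_width: 0.0089
t 20.2 pos [ 0.4817 -0.1509  0.1217] rpy [ 3.1403e+00 -1.2000e-03  5.3310e-01] F [4.3 0.7 8.9] M [ 0.23 -1.01 -0.06] w 0.0089 j7 [ 0.5   0.32 -0.31  1.98  0.13  0.85 -0.91]
time_s: 20.58
position: [0.4818, -0.151, 0.1217]
eef_rot: [3.14, -0.001, 0.481]
ft_force: [4.2, 1.5, 8.6]
grip_width: 0.0091
t 20.57 pos [ 0.4818 -0.151   0.1217] rpy [ 3.1404e+00 -1.3000e-03  4.8100e-01] F [4.2 1.5 8.6] M [ 0.25 -1.02 -0.01] w 0.0091 j7 [ 0.5   0.32 -0.3   1.98  0.12  0.85 -0.96]
```

```bash
python3 -m creep '[[[0,0,0,0,0,-1,255],[0,0,0,0,0,-2,255],[0,0,0,0,0,-2.8,255],[0,0,0,0,0,-2.8,255]]]'; python3 -c "
from h import *
st()"; python3 -m creep '[[[0,0,0,0,0,-0.4,255],[0,0,0,0,0,-0.8,255],[0,0,0,0,0,-0.8,255]]]'
python3 - <<'E'
from h import *
st()
E
```

```text
time_s: 21.08
position: [0.4817, -0.151, 0.1244]
eef_rot: [3.14, -0.001, 0.482]
ft_force: [4.7, 0.7, 6.9]
grip_width: 0.0089
t 21.07 pos [ 0.4817 -0.151   0.1244] rpy [ 3.1404e+00 -1.3000e-03  4.8150e-01] F [4.7 0.7 6.9] M [ 0.28 -1.08  0.04] w 0.0089 j7 [ 0.5   0.32 -0.3   1.98  0.12  0.86 -0.96]
time_s: 21.45
position: [0.4817, -0.151, 0.1252]
eef_rot: [3.14, -0.001, 0.481]
ft_force: [4.1, 1.7, 7.7]
grip_width: 0.0089
t 21.45 pos [ 0.4817 -0.151   0.1252] rpy [ 3.1404e+00 -1.3000e-03  4.8150e-01] F [4.1 1.7 7.7] M [ 0.23 -1.1  -0.04] w 0.0089 j7 [ 0.5   0.32 -0.3   1.98  0.12  0.86 -0.96]
```

```bash
python3 -m creep '[[[0,0,0,0,0,-0.5,255],[0,0,0,0,0,-1,255],[0,0,0,0,0,-1,255]]]'; python3 -c "
from h import *
st()"; python3 -m creep '[[[0,0,0,0,0,-0.5,255],[0,0,0,0,0,-1,255],[0,0,0,0,0,-1,255]]]'
python3 - <<'E'
from h import *
st()
E
```

```text
time_s: 21.82
position: [0.4817, -0.151, 0.126]
eef_rot: [3.141, -0.001, 0.481]
ft_force: [5.4, 0.8, 2.4]
grip_width: 0.0089
t 21.82 pos [ 0.4817 -0.151   0.126 ] rpy [ 3.1406e+00 -1.2000e-03  4.8140e-01] F [5.4 0.8 2.4] M [ 0.08 -1.53  0.04] w 0.0089 j7 [ 0.5   0.32 -0.3   1.98  0.12  0.86 -0.96]
time_s: 22.2
position: [0.4815, -0.1509, 0.1263]
eef_rot: [3.141, -0.001, 0.481]
ft_force: [10.2, -1.7, -10.0]
grip_width: 0.0083
t 22.2 pos [ 0.4815 -0.1509  0.1263] rpy [ 3.1411e+00 -1.0000e-03  4.8130e-01] F [ 10.2  -1.7 -10. ] M [-0.27 -2.6  -0.02] w 0.0083 j7 [ 0.5   0.32 -0.3   1.98  0.12  0.86 -0.95]
```

```bash
python3 -m creep '[[[0,0,0,0,0,0.6,255],[0,0,0,0,0,0.9,255],[0,0,0,0,0,0.9,255],[0,0,0,0,0,0.9,220],[0,0,0,0,0,0.9,190],[0,0,0,0,0,0.9,170],[0,0,0,0,0,0.9,150],[0,0,0,0,0,0.9,150]]]'
python3 - <<'E'
from h import *
st()
E
```

```text
time_s: 23.2
position: [0.4809, -0.1507, 0.1258]
eef_rot: [-3.141, 0.0, 0.48]
ft_force: [-0.6, 0.1, -0.9]
grip_width: 0.0383
t 23.2 pos [ 0.4809 -0.1507  0.1258] rpy [-3.1414e+00  1.0000e-04  4.7990e-01] F [-0.6  0.1 -0.9] M [-0.05 -0.02 -0.04] w 0.0383 j7 [ 0.5   0.32 -0.3   1.98  0.12  0.86 -0.96]
```

```bash
python3 -m creep '[[[0,0,0,0,0,-15,150],[0,0,0,0,0,-50,150],[0,0,0,0,0,-90,150],[0,0,0,0,0,-100,150],[0,0,0,-50,26,-100,150],[0,0,0,-110,58,-100,150],[0,0,0,-170,90,-100,150],[0,0,0,-230,120,-100,150],[0,0,0,-290,152,-100,150],[0,0,0,-350,185,-100,150],[0,0,0,-400,210,-100,150],[0,0,0,-430,228,-100,150],[0,0,0,-430,228,-100,150]]]'
python3 - <<'E'
from fitc import *
st()
for n in("top","side"):
    im,d=viewer.get_image(n); np.savez(f"pics/{n}7.npz",im=im,d=d)
    p,per=fitcover(n,im,[.5231,-.1645,.1095,-.333],segs=[cover[0],cover[2],cover[3]] if n=="top" else [cover[2],cover[3]],rng=1.5); print(n,p.round(4),per)
    if n=="top": draw(n,im[:,:,::-1],[],p,325,150,125,100,6,"pics/k1.png")
    else: draw(n,im[:,:,::-1],[],p,265,150,145,110,5.4,"pics/k2.png")
    cv2.imwrite(f"pics/{n}7.png",im[:,:,::-1])
E
```

```text
time_s: 24.82
position: [0.2013, -0.5539, 0.2253]
eef_rot: [-3.141, 0.001, 0.475]
ft_force: [1.0, 0.5, -0.1]
grip_width: 0.0387
t 24.82 pos [ 0.2013 -0.5539  0.2253] rpy [-3.1407e+00  1.2000e-03  4.7450e-01] F [ 1.   0.5 -0.1] M [0.02 0.02 0.03] w 0.0387 j7 [ 1.14  0.34  0.04  1.68 -0.01  1.12  0.08]
top [ 0.5229 -0.1652  0.1095 -0.3344] [(-0.0, 0.02, 43.9), (-0.01, 0.03, 49.4), (0.01, 0.03, 43.5)]
side [ 0.523  -0.1634  0.1095 -0.3278] [(-0.0, 0.05, 56.1), (0.0, 0.05, 53.5)]
```

View pics/k1.png

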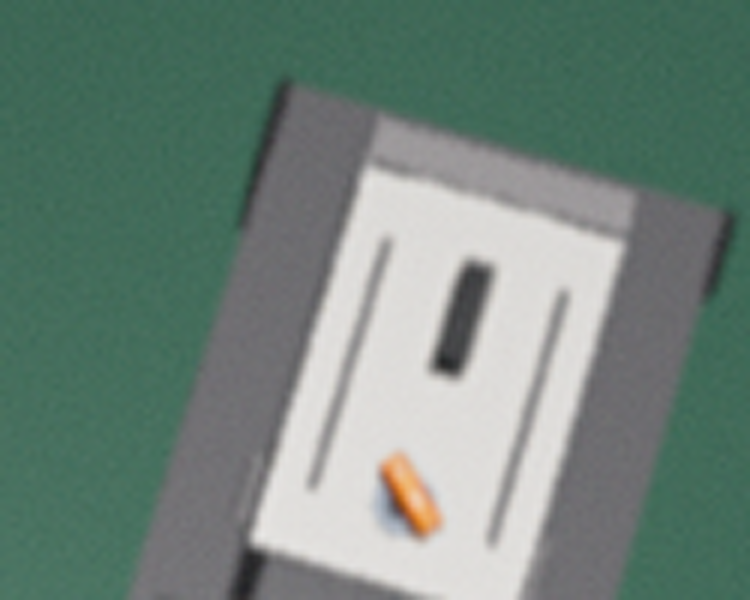

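View pics/k2.png

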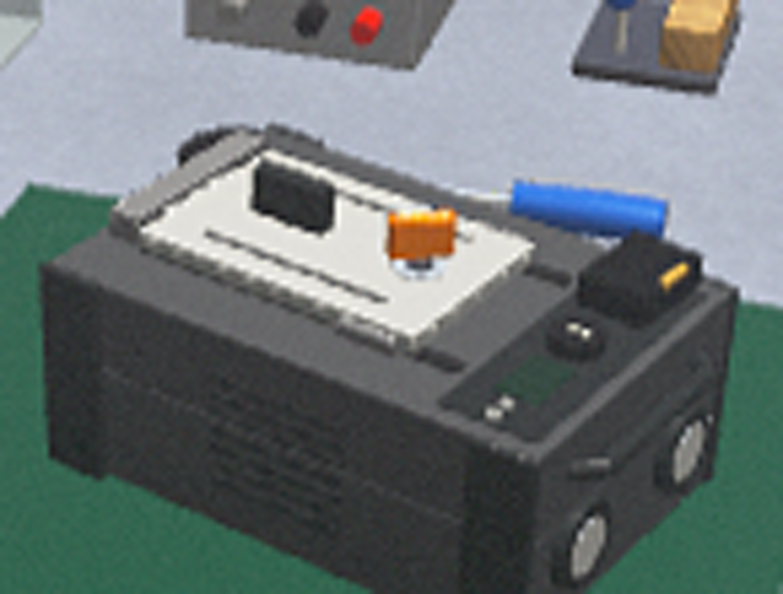

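View pics/top7.png

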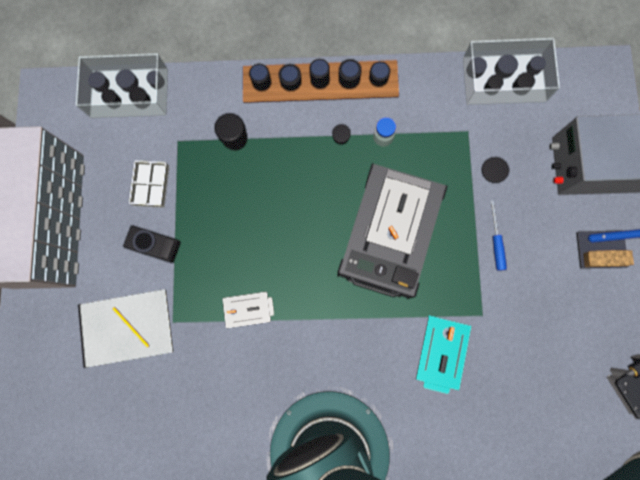

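Run:
```python
from m import *
im=np.load("pics/top7.npz")['im']; g=cv2.cvtColor(im,cv2.COLOR_RGB2GRAY).astype(np.float32)
for pose in([.4956,-.1549,0,-.3343],):
  for ys in((-46,-34),(34,46),(-20,20)):
    xs=np.arange(95,130,1.); Y=np.linspace(*ys,15)
    for z in(119,):
        P=np.array([[x,y,z] for x in xs for y in Y])/1e3; u=proj("top",place(P,pose)).astype(np.float32)
        v=cv2.remap(g,u[:,0].reshape(len(xs),-1),u[:,1].reshape(len(xs),-1),cv2.INTER_CUBIC).mean(1)
        print(ys,dict(zip(xs.astype(int).tolist(),v.astype(int).tolist())))
p,per=rapid("top",g,lip[1:]+deck,[.4956,-.1549,0,-.3343],rng=1.5); print("pack now",p.round(4),per)
```

```text
(-46, -34) {95: 217, 96: 217, 97: 218, 98: 219, 99: 219, 100: 219, 101: 216, 102: 207, 103: 193, 104: 174, 105: 154, 106: 142, 107: 137, 108: 140, 109: 146, 110: 151, 111: 155, 112: 155, 113: 154, 114: 154, 115: 153, 116: 153, 117: 154, 118: 154, 119: 154, 120: 152, 121: 149, 122: 143, 123: 134, 124: 124, 125: 113, 126: 104, 127: 98, 128: 94, 129: 91}
(34, 46) {95: 218, 96: 219, 97: 219, 98: 220, 99: 220, 100: 220, 101: 216, 102: 207, 103: 191, 104: 172, 105: 152, 106: 138, 107: 133, 108: 136, 109: 142, 110: 149, 111: 153, 112: 154, 113: 154, 114: 154, 115: 154, 116: 154, 117: 154, 118: 154, 119: 154, 120: 152, 121: 148, 122: 142, 123: 134, 124: 124, 125: 113, 126: 104, 127: 99, 128: 96, 129: 94}
(-20, 20) {95: 218, 96: 218, 97: 218, 98: 218, 99: 218, 100: 219, 101: 218, 102: 215, 103: 206, 104: 192, 105: 176, 106: 161, 107: 151, 108: 148, 109: 148, 110: 151, 111: 153, 112: 153, 113: 154, 114: 154, 115: 153, 116: 153, 117: 153, 118: 154, 119: 153, 120: 152, 121: 148, 122: 142, 123: 133, 124: 123, 125: 113, 126: 104, 127: 98, 128: 94, 129: 92}
pack now [ 0.4945 -0.1545  0.     -0.338 ] [(0.59, 0.03, 20.1), (-0.04, 0.05, 19.6), (0.55, 0.07, 30.2), (0.1, 0.08, 5.7), (-0.11, 0.07, 6.7)]
```

Run:
```python
from h import *
a=np.load("pics/top0.npz")['im'].astype(int);b=np.load("pics/top7.npz")['im'].astype(int)
d=cv2.GaussianBlur(np.abs(a-b).max(2).astype(np.float32),(0,0),1)>25
n,l,s,c=cv2.connectedComponentsWithStats(d.astype(np.uint8)); print([r.tolist() for r in s[1:] if r[4]>8])
from rig import job
print(job.hand_in())
```

```text
[[366, 177, 64, 78, 3186], [230, 195, 55, 72, 2907], [607, 353, 33, 67, 1223], [349, 424, 6, 6, 26], [313, 434, 37, 30, 425], [265, 442, 42, 38, 560], [603, 451, 37, 29, 585], [355, 452, 15, 22, 123], [318, 465, 31, 15, 218], [373, 474, 14, 6, 47]]
the job is handed in; nothing more can be done
None
```

The cover is back on the battery bay and the stud is turned and caught. I handed the job in at about 25 s, with the gripper clear of everything.

**What I did**
- I took the large light grey cover by its rib, laid it flat between the lugs about 20 mm short of home, and slid its tongue under the lip. I stopped when it met a solid stop at about 8 N, with no twisting moment.
- I then gripped the orange wing, pressed lightly and turned clockwise. It dropped in at about 0.74 rad, which matches the slot angle I had measured in the bay. I pushed it about 12 to 13 mm down at about 8 N, turned it a further 1.59 rad with no resistance, and eased it up.

**Last checks**
- **Stud:** it held against an upward pull of about 10 N before I let go, a firmer tug than was needed. In the pictures 1.6 s after release, the wing is still down and turned.
- **Other objects:** comparing the first and last top pictures, only the arm, the place where the cover lay and the cover on the pack differ. I did not compare the side pictures this way.
- **Cover home position:** this is the one check that disagreed. The cameras and arm position put the cover 0.3 to 0.8 mm short of home. A thin dark line at the lip in the top view could be a gap of up to about 1 mm. The measurement error is about that size. I trusted the solid, even stop and did not push the locked cover again to test it.

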